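Nest the handled parts pans in the sloped holder

ROBOT

A 6-joint arm with a two-finger parallel gripper is mounted at the origin on the work surface. World frame = base frame: x ahead of the robot, y to its left, z up, the work surface at z = 0. Lengths are in m, angles in rad, forces in N, time in s.
With the tool pointing down it reaches from about 0.3 to 0.95 m from the base axis. Payload 3.1 kg.
Tool frame: the origin (TCP) lies between the finger pads; the fingertips stand 14 mm ahead of it and the grasp point (between the pads) lies 5 mm behind it; z points along the fingers, y is the direction in which the jaws open and shut (so a half turn about z gives the same grasp; the last joint's range is limited). The gripper opens to 85 mm and grips with 20 to 120 N. Pads are 22 mm wide; open, the fingers measure 114 mm over their backs; the gripper's body (76 mm by 85 mm) begins 54 mm behind the grasp point. The pads swing forward as they close: fully open they stand 13 mm farther back than shut.
Start: joints at [-1.257, 0.308, 1.634, -0, 1.2, -0.07], TCP at [0.234, -0.58, 0.245] pointing down, gripper open.
Joint ranges: [-3.06, 3.06], [-0.79, 1.96], [0.05, 2.63], [-1.19, 4.34], [0.05, 2.64], [-2.94, 2.94]. Speed limits (rad/s): [2.79, 2.79, 3.14, 3.14, 3.14, 3.14].

INTERFACE

Orientations are given as a unit quaternion [w, x, y, z].
In Python, from workcell import status, cams, job_done gives the robot as it stands. The module is installed in compiled form; this text tells all that it offers.
- The arm moves only by the shell command python3 -m creep 'ROWS'. ROWS is a JSON object of lists of equal length, an entry for each row: "travel": the shift along the world's x, y, z each as a share of 0.03 m, from -1 to 1, a list of three; "rotation": the turn, a rotation vector about the world's x, y, z each as a share of 8 degrees, from -1 to 1, a list of three; "fingers": the closure in counts, from 0 (fully open) to 255 (shut). In form: {"travel": [[dx, dy, dz], ...], "rotation": [[ax, ay, az], ...], "fingers": [fingers, ...]}. A call has exactly 8 rows; each row shifts and turns the commanded pose from where the row before left it; what a row does not reach is not made up. A row lasts 1/10 s, in which the tool goes at most 50 mm and 8.59 degrees, less where a joint would pass 70% of its speed; a pose out of reach is approached as far as the arm can. A call with a number of a shift or a turn outside -1 to 1 is refused whole. A call with a gripper value outside its range is refused whole. The fingers move at their own pace and stop on an object; the grip force is fixed at half the most. Time passes only in rows, so rows that do not move let the fingers close, or fill a call up. It gives the time, the measured TCP pose, the force and the opening at its end, in the units of the state.
- status.observe(): the state, without advancing time (a new reading comes with each control period).
- cams.snapshot(name): name is "scene" or "side" or "wrist"; returns the picture (400x640x3 uint8, red, green, blue); there is no depth.
- cams.camera_info(name): a dict with "mtx" (3x3 intrinsics, pixels), "distortion" ([k1, k2, p1, p2, k3] as OpenCV has them; the pictures are not rectified), "R" (3x3) and "t" (3): a world point X has camera coordinates R X + t. Camera axes: x right, y down, z forward; pixel columns grow to the right and rows downward; lengths in m; the calibration is good to about 2 mm. A picture is of the moment at which its call begins: read the wrist's pose just before it. camera_info takes no time and is no camera call; for the wrist camera it gives the pose at the moment of the call.
- job_done(): hands the job in, once; it reports no verdict.
The state is a dict: "time": time; "joint_positions": joint angles; "joint_vel": joint speeds; "joint_torque": joint torques, N m; "tool_pos": TCP position; "tcp_rot": TCP orientation; "wrist_force": force on the tool from outside, world axes, zero at the start; "ft_torque": the same for the moment, N m; "width": finger opening in m.
Only numpy, scipy, OpenCV 4.12 (cv2) and the standard library are available. Lean on these libraries where they do the work, as an engineer would, in place of code of your own. Each camera call takes 0.05 s, during which the arm holds its last target.

TASK

Put the two loose steel pans away in the big pan that leans on the sloped holder: first the squatter, wider one, then the taller one inside that, each set in gently by its handle (not dropped) and sitting square on the floor of the pan below. Fan the handles all round the same way, each about an eighth of a turn on from the handle below, so that each can be got hold of. Once the tall pan is in, push the nest firmly home into the leaning pan with a steady push of about 10 N, without hammering it, then let go; leave the other things on the bench where they are.

Things in the scene. Friction and masses are not known exactly. Their poses are not given: they have to be found in the camera images.
- dish: Big pan of the nest: plain steel, round, open, 124 mm across the rim, 100 mm across the bottom, 42 mm tall, floor 6 mm thick. A magnet keeps it on the holder, leaning 27 degrees, mouth towards the robot; it turns about its axis only under a hard push (1 N m). Origin: centre of its underside, 95 mm above the bench; z: its axis, out of the mouth; x: along its handle. Handle as on the others.
- squat_centre (a point): Loose steel pan, the squatter, wider one: 118 mm across the rim, 89 mm across the bottom, 50 mm tall, 0.13 to 0.24 kg, upright on the bench. Point on its axis, half-way up (25 mm above its underside); z: its axis, out of the mouth; x: along its handle. Home in the big pan, its underside rests on the big pan's floor: this point is 31 mm along z from the big pan's origin; 4 mm of play all round.
- squat_grip (a point): Where to grip the squat pan's handle: 100 mm from the pan's axis, 44 mm above its underside. On all three pans the handle is a straight bar 10 mm wide, 10 mm tall, running out square to the axis to 150 mm from it, its middle 6 mm below the rim, with a 15 mm round end. Axes as the pan's.
- tall_centre (a point): Loose steel pan, the taller, narrower one: 111 mm across the rim, 78 mm across the bottom, 58 mm tall, floor 6 mm thick, 75 mm across inside, 0.10 to 0.20 kg, upright on the bench. Point on its axis, half-way up (29 mm above its underside); z: its axis, out of the mouth; x: along its handle. Home in the squat pan it is 10 mm along z from the squat pan's point; 4 mm of play all round.
- tall_grip (a point): Point in the middle of the tall pan's handle bar, where to grip it: 100 mm from the pan's axis, 52 mm above its underside; same axes as the pan.
- holder: Fixed grey steel bracket on a foot 130 mm by 120 mm, with a round plate sloped 27 degrees that carries the big pan. The plate sits on a rubber mount: it gives about 1 mm per 3 N pushed square onto it, 8 mm at most, and comes back. Origin: on the bench; its x points up the slope, away from the robot. The big pan's origin lies 30 mm along this x and 95 mm up.
- squat: The squat pan again, origin at the centre of its underside. Walls 3 mm, floor 6 mm thick; all three pans flare alike.
- tall: The tall pan again, origin at the centre of its underside.
- weight: Bystander: chrome handlebar end weight standing on the bench, 36 mm across, 42 mm tall; origin under its centre.
- gauge: Bystander: orange plastic tyre pressure gauge lying flat, about 110 mm by 34 mm by 24 mm.
- magdish: Bystander: round steel magnetic parts dish without handle, 110 mm across, 28 mm tall, beyond the holder.
- scraper: Bystander: stainless scraper lying flat, 200 mm long, beyond the holder.
- tin: Bystander: closed green tin, 74 mm across, 75 mm tall.
- spanner: Bystander: spanner lying flat, 160 mm long, near the robot on its right.
- case: Bystander: small closed plastic case 66 mm by 46 mm by 32 mm, near the robot on its left.
There are look-alikes about, which are no part of the job. Leave any red look-alike of the tall alone.

How it is judged:
On the way, in this order (a step that is already met when the one before it is completed fails the run):
1. the squat pan sits home in the big pan with its handle fanned 30 to 65 degrees from the big pan's handle (z of squat_centre in the frame of dish between 0.028 and 0.034 m and x of squat_centre in the frame of dish between -0.007 and 0.007 m and y of squat_centre in the frame of dish between -0.007 and 0.007 m and angle between the z axis of squat_centre and the z axis of dish, either way round below 0.07 rad and x of squat_grip in the frame of dish between 0.041 and 0.088 m), for 0.2 s.
2. with the tall pan home in the squat pan and its handle fanned on, the nest is pushed into the leaning pan with more than 10 N (weight included) for 0.2 s (all of step 1 and z of tall_centre in the frame of squat_centre between 0.007 and 0.013 m and x of tall_centre in the frame of squat_centre between -0.007 and 0.007 m and y of tall_centre in the frame of squat_centre between -0.007 and 0.007 m and angle between the z axis of tall_centre and the z axis of squat_centre, either way round below 0.07 rad and x of tall_grip in the frame of squat_centre between 0.041 and 0.088 m and x of tall_grip in the frame of dish below 0.055 m and contact force between squat and dish above 10 N), for 0.2 s.
At the end, for the whole second after the job is handed in: Squat pan home in the big pan and tall pan home in the squat pan (within 3 mm along the axis, 7 mm sideways, 4 degrees), released and at rest; each handle 30 to 65 degrees round from the one below, both the same way (tall from big at least 57 degrees) (all of step 1 and z of tall_centre in the frame of squat_centre between 0.007 and 0.013 m and x of tall_centre in the frame of squat_centre between -0.007 and 0.007 m and y of tall_centre in the frame of squat_centre between -0.007 and 0.007 m and angle between the z axis of tall_centre and the z axis of squat_centre, either way round below 0.07 rad and x of tall_grip in the frame of squat_centre between 0.041 and 0.088 m and x of tall_grip in the frame of dish below 0.055 m and linear speed of each of squat, tall below 0.02 m/s and contact force between the fingers and squat below 0.1 N and contact force between the fingers and tall below 0.1 N); the robot touches nothing.
It fails at once if a pan is dropped or hammered into the nest (more than 60 N) (contact force between squat and dish above 60 N or contact force between tall and squat above 60 N).
It fails at once if another thing on the bench is moved by more than 40 mm (distance of any of weight, gauge, magdish, scraper, tin, spanner, case from where it was at the start of the episode above 0.04 m).
It also fails if it takes over 72 s, if anything falls off the work surface, if the arm or the gripper's body presses on something with over 40 N, if the wrist force passes 120 N, or if a joint passes its speed limit or range.

## Working session

There is one attempt and no reset: what is moved stays moved. The work goes in short steps, Python scripts to look and compute and a shell command to move; the robot and the scene stay as the last step left them, time stands still between calls to the robot, and variables do not carry over. Pictures are saved under pics/ and viewed, and the job is handed in when it is done.

```bash
mkdir -p pics; python3 - <<'E'
from workcell import status,cams
import cv2,json
print(status.observe())
for n in ['scene','side','wrist']:
    im=cams.snapshot(n); cv2.imwrite(f'pics/{n}0.png',im[:,:,::-1])
    c=cams.camera_info(n); print(n,{k:(v.tolist() if hasattr(v,'tolist') else v) for k,v in c.items()})
E
```

```text
{'time': 0.0, 'joint_positions': array([-1.25670308e+00,  3.09003398e-01,  1.63518805e+00, -7.66406629e-06,
        1.19973114e+00, -6.96928452e-02]), 'joint_vel': array([ 0.00037351,  0.0002836 ,  0.00108988, -0.00032404,  0.00051535,
       -0.00093559]), 'joint_torque': array([-7.65620662e-04, -4.15251267e+01, -2.76661223e+01, -2.58741275e-04,
        1.00793075e-02,  1.19768217e-05]), 'tool_pos': array([ 0.23375046, -0.57878102,  0.24404735]), 'tcp_rot': array([-1.15584466e-03,  9.81644026e-01,  1.90718772e-01, -1.45548164e-04]), 'wrist_force': array([-0.27735036,  0.21917741,  0.03146945]), 'ft_torque': array([-0.08071396, -0.06065823, -0.0270224 ]), 'width': 0.08543469959912948}
scene {'mtx': [[448.7904053885571, 0.0, 325.66033203528787], [0.0, 448.7904053885571, 200.14280989024988], [0.0, 0.0, 1.0]], 'distortion': [0.03996794917697812, 0.0, 0.0, 0.0, 0.0], 'R': [[-0.8503783652181137, 0.5261473123654248, 0.005063759434301021], [0.29178772209588877, 0.479562659437407, -0.8275745168306081], [-0.4378544977536042, -0.7022739218880063, -0.5613330361140146]], 't': [0.4918623560609378
[... 254 characters left out ...]
, -0.5472128991102572, 0.00781775110780515], [-0.2869965941617218, -0.4510321586635344, -0.845105287399673], [0.46597857152942984, 0.705073070609465, -0.5345427354073126]], 't': [-0.4849015437308194, 0.18078146276695561, 1.0830837552048334]}
wrist {'mtx': [[279.3617695604766, 0.0, 316.37386823189553], [0.0, 279.3617695604766, 195.26147159408362], [0.0, 0.0, 1.0]], 'distortion': [0.0049121046899459325, 0.0, 0.0, 0.0, 0.0], 'R': [[0.37351631821310766, -0.9276228937440273, -0.0011519680915080092], [-0.881780257620213, -0.35544236002503704, 0.3100392007005973], [-0.2880089187850922, -0.11478891802692147, -0.9507230758735441]], 't': [-0.624412199858794, -0.039873698342638736, 0.3793315329850301]}
```

View pics/scene0.png

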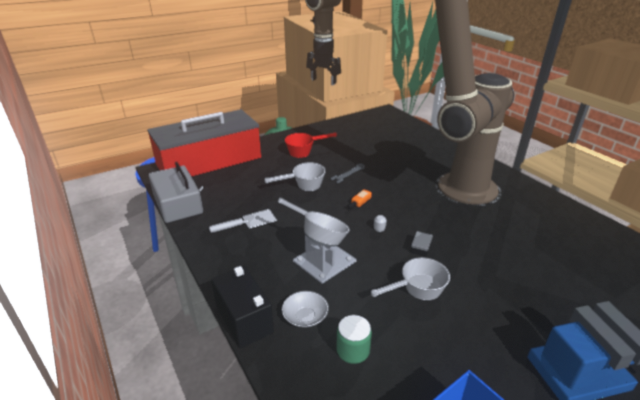

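View pics/side0.png

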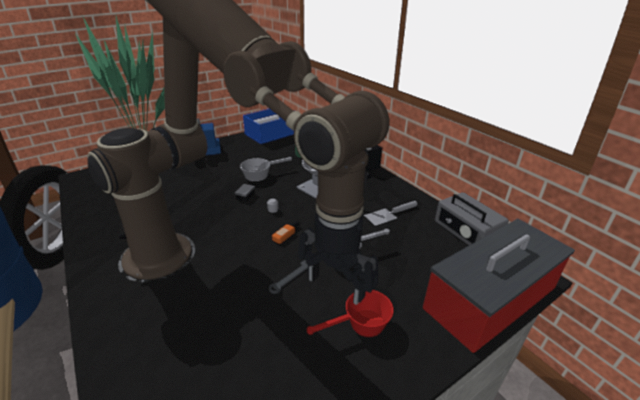

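View pics/wrist0.png

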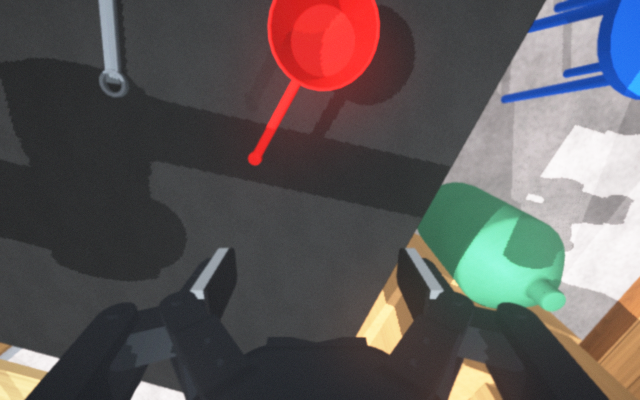

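The scene view shows a red look-alike pan at (299,145), a steel pan at (309,177) with its handle to the left, the dish at (327,228) on the holder, a steel pan at (425,279), and the handle-less magdish at (305,309). The wrist view shows the red pan at (325,40). Next I zoom in.

```bash
cat > h.py <<'E'
import numpy as np,cv2
from workcell import status,cams
def info(n):
    c=cams.camera_info(n); return [np.array(c[k],float) for k in('mtx','distortion','R','t')]
def proj(ci,X):
    K,d,R,t=ci; X=np.atleast_2d(X).astype(float)
    return cv2.projectPoints(X,cv2.Rodrigues(R)[0],t,K,d)[0].reshape(-1,2)
def ray(ci,uv):
    K,d,R,t=ci
    n=cv2.undistortPoints(np.atleast_2d(uv).astype(float).reshape(-1,1,2),K,d).reshape(-1,2)
    D=np.c_[n,np.ones(len(n))]@R; D/=np.linalg.norm(D,axis=1)[:,None]
    return -R.T@t,D
def onz(ci,uv,z):
    o,D=ray(ci,uv); return o+D*((z-o[2])/D[:,2])[:,None]
def tri(cis,uvs):
    A=np.zeros((3,3));b=np.zeros(3)
    for c,u in zip(cis,uvs):
        o,D=ray(c,u); P=np.eye(3)-np.outer(D[0],D[0]); A+=P;b+=P@o
    return np.linalg.solve(A,b)
E
python3 - <<'E'
import cv2,numpy as np
a=cv2.imread('pics/scene0.png')
def crop(x,y,w,h,f): return cv2.resize(a[y:y+h,x:x+w],None,fx=f,fy=f,interpolation=cv2.INTER_CUBIC)
cv2.imwrite('pics/c1.png',crop(255,120,200,100,4)); cv2.imwrite('pics/c2.png',crop(265,190,195,150,4))
b=cv2.imread('pics/side0.png');a=b
cv2.imwrite('pics/c3.png',crop(220,130,200,140,4))
E
```

```text
(no output)
```

View pics/c1.png

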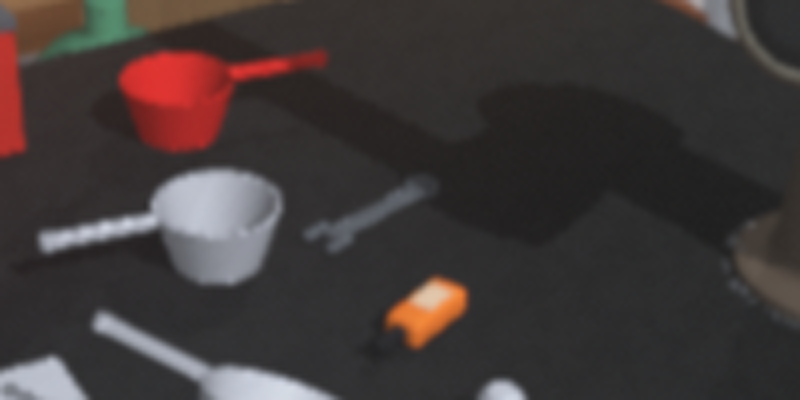

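View pics/c2.png

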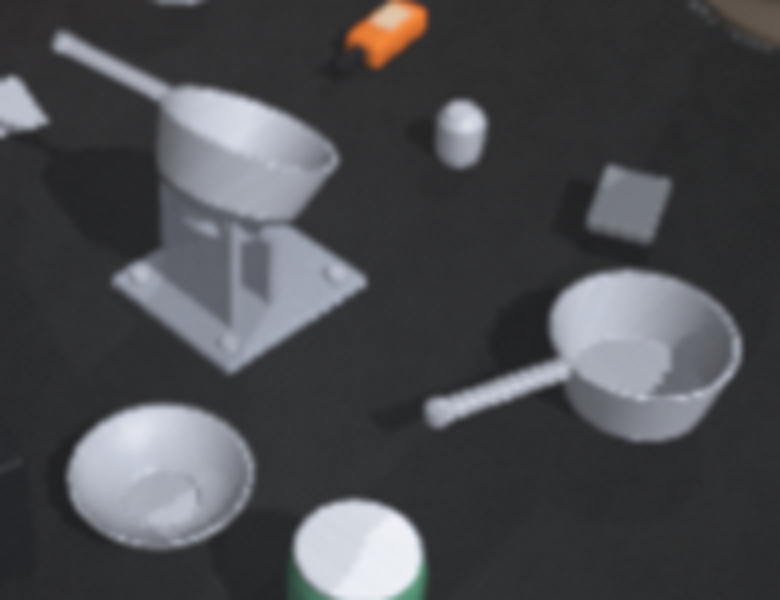

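View pics/c3.png

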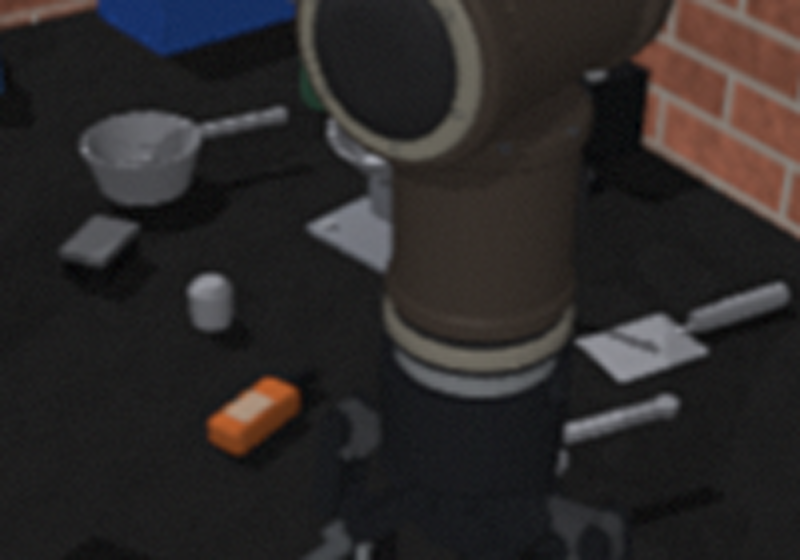

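Both candidates are plain steel with handles. The one at scene (425,279) is the wider and flatter, so it is the squat pan. The one at (309,177) is narrower and taller, so it is the tall pan. The red pan (299,145) and the handle-less magdish (305,309) are ruled out. Next I measure.

```bash
cat > pan.py <<'E'
from h import *
from scipy.optimize import least_squares
def pan(ci,im,seed_xy,rad,H,R,lo=95):
    """rim circle from outline cast on z=H; handle from outline beyond it"""
    hsv=cv2.cvtColor(im,cv2.COLOR_RGB2HSV)
    m=((hsv[...,2]>lo)&(hsv[...,1]<70)).astype(np.uint8)
    m=cv2.morphologyEx(m,cv2.MORPH_CLOSE,np.ones((3,3)))
    n,l,st,_=cv2.connectedComponentsWithStats(m)
    k=l[seed_xy[1],seed_xy[0]]; 
    ys,xs=np.nonzero(l==k)
    cs=cv2.findContours((l==k).astype(np.uint8),cv2.RETR_EXTERNAL,cv2.CHAIN_APPROX_NONE)[0]
    c=max(cs,key=len)[:,0,:].astype(float)
    P=onz(ci,c,H)[:,:2]
    return P,st[k]
E
python3 - <<'E'
from pan import *
ci=info('scene'); im=cv2.imread('pics/scene0.png')[:,:,::-1].copy()
o=-ci[2].T@ci[3]; print('cam',o)
for name,seed,H,R in [('squat',(425,292),.05,.059),('tall',(310,184),.058,.0555)]:
    P,st=pan(ci,im,seed,0,H,R)
    # far-side rim: choose fit by RANSAC with fixed radius
    rng=np.random.default_rng(0);best=(0,None)
    for _ in range(4000):
        a,b=P[rng.choice(len(P),2,False)]
        d=b-a;L=np.hypot(*d)
        if L<.03 or L>2*R: continue
        mid=(a+b)/2;nn=np.array([-d[1],d[0]])/L;hh=np.sqrt(R*R-L*L/4)
        for s in(1,-1):
            c=mid+s*hh*nn; q=np.abs(np.hypot(*(P-c).T)-R)<.0015
            if q.sum()>best[0]:best=(q.sum(),c,q)
    c=least_squares(lambda c:np.hypot(*(P[best[2]]-c).T)-R,best[1]).x
    Q=onz(ci,ci and np.zeros((0,2)),H) if 0 else P
    # handle pts: at plane of bar top
    r=np.hypot(*(P-c).T); far=P[(r>.09)&(r<.145)]
    ang=[np.degrees(np.arctan2(*(f-c)[::-1])) for f in far]
    hd=far.mean(0)-c
    print(name,st,best[0],len(P),'centre',c.round(4),'handle deg',np.degrees(np.arctan2(hd[1],hd[0])).round(1),r.max())
# dish points manual
g=lambda x,y:(265+x/4,190+y/4)
pts=dict(rimL=g(158,100),rimR=g(338,158),hend=g(62,42),footL=g(113,280),footF=g(230,372),footR=g(367,282))
for k,v in pts.items(): print(k,v,[onz(ci,v,z)[0].round(3) for z in (0.005,.12,.15)])
E
```

```text
cam [1.11821303 0.86437852 0.83956856]
squat [ 371  257   80   43 1800] 66 192 centre [0.459  0.2865] handle deg 1.3 0.16135638255027038
tall [265 162  61  29 862] 29 145 centre [ 0.4607 -0.3012] handle deg 24.7 0.162670027172451
rimL (304.5, 215.0) [array([ 0.568, -0.143,  0.005]), array([ 0.644, -0.005,  0.12 ]), array([0.664, 0.032, 0.15 ])]
rimR (349.5, 229.5) [array([ 0.489, -0.008,  0.005]), array([0.576, 0.112, 0.12 ]), array([0.598, 0.144, 0.15 ])]
hend (280.5, 200.5) [array([ 0.596, -0.256,  0.005]), array([ 0.668, -0.101,  0.12 ]), array([ 0.687, -0.061,  0.15 ])]
footL (293.25, 260.0) [array([0.699, 0.024, 0.005]), array([0.757, 0.14 , 0.12 ]), array([0.772, 0.17 , 0.15 ])]
footF (322.5, 283.0) [array([0.676, 0.142, 0.005]), array([0.737, 0.242, 0.12 ]), array([0.753, 0.268, 0.15 ])]
footR (356.75, 260.5) [array([0.55 , 0.118, 0.005]), array([0.628, 0.221, 0.12 ]), array([0.649, 0.247, 0.15 ])]
```

```bash
cat >> h.py <<'E'
def frame(org,yaw,tilt):
    # dish frame before handle rotation: X up the slope, Z axis
    xh=np.array([np.cos(yaw),np.sin(yaw),0]);z=np.array([0,0,1.])
    Z=np.cos(tilt)*z-np.sin(tilt)*xh; X=np.cos(tilt)*xh+np.sin(tilt)*z
    return np.c_[X,np.cross(Z,X),Z],np.array(org)
def onplane(ci,uv,p,n):
    o,D=ray(ci,uv); return o+D*((((p-o)@n)/(D@n))[:,None])
E
python3 - <<'E'
from h import *
ci=info('scene'); R,o=frame([.654,.077,.095],np.radians(10.9),np.radians(27))
g=lambda x,y:(265+x/4,190+y/4)
p=onplane(ci,g(62,42),o+.036*R[:,2],R[:,2])[0]; q=(p-o)@R; print(p,q,np.degrees(np.arctan2(q[1],q[0])),np.hypot(q[0],q[1]))
a=cv2.imread('pics/scene0.png')
t=np.linspace(0,2*np.pi,60)
for r,h,col in((.062,.042,(0,255,0)),(.05,0,(0,0,255))):
    X=o+(np.c_[r*np.cos(t),r*np.sin(t),0*t+h])@R.T
    for u in proj(ci,X): cv2.circle(a,tuple(int(v*16) for v in u),4,col,-1,shift=4)
cv2.imwrite('pics/ov1.png',cv2.resize(a[185:305,265:405],None,fx=5,fy=5,interpolation=cv2.INTER_CUBIC))
E
```

```text
[ 0.67358986 -0.08882141  0.12922848] [ 0.00474072 -0.16653413  0.036     ] -88.36940213678254 0.1666015899170217
```

View pics/ov1.png

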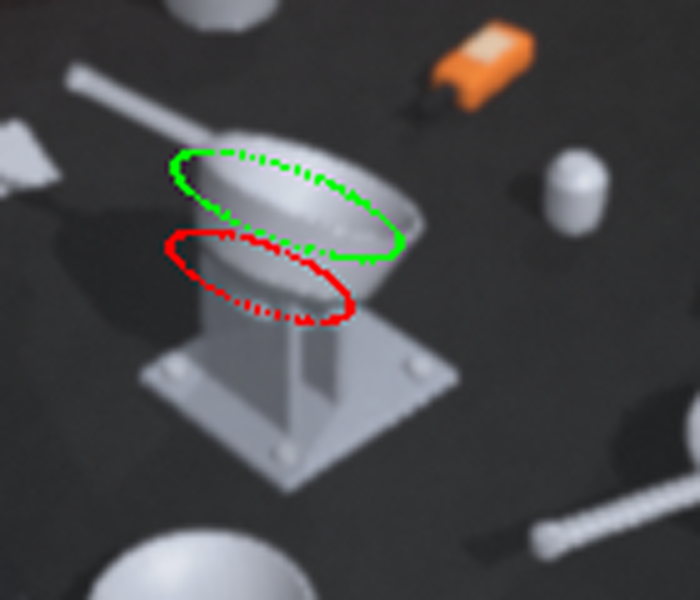

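The overlay shows the foot measured well (yaw about 11°). The dish itself sits about 30 mm nearer the robot than I assumed, and its handle points to the robot's right. I'll fix that with wrist views, starting by going above the tall pan with the camera over it.

```bash
for i in 1; do python3 -m creep '{"travel":[[0.44,0.44,0],[0.44,0.44,0],[0.44,0.44,0],[0.44,0.44,0],[0.44,0.44,0],[0.44,0.44,0],[0.44,0.44,0],[0.44,0.44,0]],"rotation":[[0,0,0.95],[0,0,0.95],[0,0,0.95],[0,0,0.95],[0,0,0.95],[0,0,0.95],[0,0,0.95],[0,0,0.95]],"fingers":[0,0,0,0,0,0,0,0]}'; done
python3 -m creep '{"travel":[[0.44,0.44,0],[0.44,0.44,0],[0.44,0.44,0],[0.44,0.44,0],[0.44,0.44,0],[0.44,0.44,0],[0.44,0.44,0],[0.44,0.44,0]],"rotation":[[0,0,0.95],[0,0,0.95],[0,0,0.95],[0,0,0.95],[0,0,0.95],[0,0,0.95],[0,0,0.95],[0,0,0.95]],"fingers":[0,0,0,0,0,0,0,0]}'
python3 -m creep '{"travel":[[0.44,0.44,0],[0.44,0.44,0],[0.44,0.44,0],[0.44,0.44,0],[0.44,0.44,0],[0.44,0.44,0],[0.44,0.44,0],[0.44,0.44,0]],"rotation":[[0,0,0.95],[0,0,0.95],[0,0,0.95],[0,0,0.95],[0,0,0.95],[0,0,0.95],[0,0,0.95],[0,0,0.95]],"fingers":[0,0,0,0,0,0,0,0]}'
python3 - <<'E'
from h import *
im=cams.snapshot('wrist'); cv2.imwrite('pics/w1.png',im[:,:,::-1]); ci=info('wrist'); np.savez('pics/w1.npz',*ci)
s=status.observe(); print(s['tool_pos'],s['tcp_rot'],s['joint_positions'],s['time'])
E
```

```text
time: 0.95
tool_pos: [0.3399, -0.4731, 0.2448]
tcp_rot: [-0.0, 0.748, 0.663, 0.0]
wrist_force: [-0.7, -0.3, 0.1]
width: 0.0853
time: 1.75
tool_pos: [0.4455, -0.3675, 0.2449]
tcp_rot: [-0.0, 0.31, 0.951, 0.0]
wrist_force: [0.2, 0.1, 0.1]
width: 0.0854
time: 2.55
tool_pos: [0.551, -0.262, 0.2448]
tcp_rot: [-0.0, -0.214, 0.977, 0.0]
wrist_force: [-0.0, -0.3, -0.1]
width: 0.0856
[ 0.55299984 -0.25991249  0.2448919 ] [ 1.01730002e-03 -2.16290136e-01  9.76328179e-01  9.10086233e-04] [-0.51196591  0.2816142   1.66886967  0.00292155  1.19080788 -2.51987198] 2.6
```

View pics/w1.png

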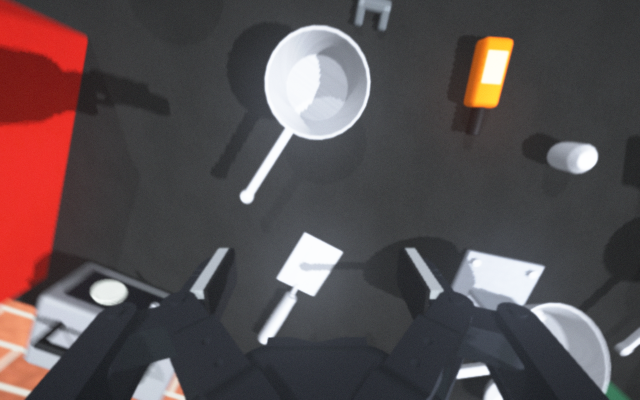

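The tall pan is at (317,82) and its handle ends at (246,197), both clearly visible. I measure it now.

```bash
cat > wpan.py <<'E'
from h import *
from scipy.optimize import least_squares
def meas(ci,im,seed,H,R,lo=120):
    """bench pan seen from above: rim circle & handle on world planes"""
    hsv=cv2.cvtColor(im,cv2.COLOR_RGB2HSV)
    m=((hsv[...,2]>lo)&(hsv[...,1]<70)).astype(np.uint8)
    l=cv2.connectedComponents(m)[1]; m=(l==l[seed[1],seed[0]]).astype(np.uint8)
    c=max(cv2.findContours(m,cv2.RETR_EXTERNAL,cv2.CHAIN_APPROX_NONE)[0],key=len)[:,0,:].astype(float)
    P=onz(ci,c,H)[:,:2]; c0=P.mean(0)
    q=np.ones(len(P),bool)
    for tol in(.03,.01,.005,.003,.003):
        c0=least_squares(lambda c:np.hypot(*(P[q]-c).T)-R,c0,loss='soft_l1',f_scale=.001).x
        q=np.abs(np.hypot(*(P-c0).T)-R)<tol
    fr=least_squares(lambda c:np.hypot(*(P[q]-c[:2]).T)-c[2],[*c0,R]).x
    T=onz(ci,c,H-.001)[:,:2]-c0; r=np.hypot(*T.T)
    f=T[(r>R+.012)&(r<.138)]
    u=np.linalg.svd(f-f.mean(0))[2][0]; u*=np.sign(u@f.mean(0))
    a1=np.degrees(np.arctan2(u[1],u[0])); fm=f.mean(0); a2=np.degrees(np.arctan2(fm[1],fm[0]))
    return c0,fr,q.sum(),len(P),a1,a2,r.max()
E
python3 - <<'E'
from wpan import *
z=np.load('pics/w1.npz'); ci=[z[k] for k in z.files]; im=cv2.imread('pics/w1.png')[:,:,::-1].copy()
print(meas(ci,im,(280,152),.058,.0555))
E
```

```text
(array([ 0.46398497, -0.30094853]), array([ 0.4640497 , -0.30094592,  0.05578245]), np.int64(307), 456, np.float64(-9.880961357431847), np.float64(-9.377727551841643), np.float64(0.15801961839206735))
```

```bash
python3 - <<'E'
from wpan import *
z=np.load('pics/w1.npz'); ci=[z[k] for k in z.files]
c=np.array([0.464,-.301])
print(onz(ci,(247,197),.052), [np.degrees(np.arctan2(*(onz(ci,(247,197),.052)[0,:2]-c)[::-1]))])
cs=info('scene'); 
e=onz(cs,(267,180.5),.052)[0]; print(e,np.degrees(np.arctan2(*(e[:2]-c)[::-1])))
e=onz(cs,(373,293),.044)[0]; print(e,np.degrees(np.arctan2(*(e[:2]-[.459,.2865])[::-1])))
E
```

```text
[[ 0.61335647 -0.3248396   0.052     ]] [np.float64(-9.068791490915727)]
[ 0.60962023 -0.32186719  0.052     ] -8.154893628369754
[0.61029396 0.26864324 0.044     ] -6.731302447544706
```

```bash
python3 -m creep '{"travel":[[0.2,0.6,0.2],[0.26,0.7,0.2],[0.26,0.7,0.2],[0.26,0.7,0.1],[0.26,0.7,0.1],[0.26,0.7,0.1],[0.26,0.7,0.1],[0.26,0.7,0.1]],"rotation":[[0,0,-0.2],[0,0,-0.2],[0,0,-0.2],[0,0,-0.2],[0,0,-0.2],[0,0,-0.2],[0,0,-0.2],[0,0,-0.2]],"fingers":[0,0,0,0,0,0,0,0]}'
python3 -m creep '{"travel":[[0.26,0.7,0.1],[0.26,0.7,0.1],[0.26,0.7,0.1],[0.26,0.7,0.1],[0.26,0.7,0.1],[0.26,0.7,0.1],[0.26,0.6,0.1],[0,0,0]],"rotation":[[0,0,-0.2],[0,0,-0.2],[0,0,-0.2],[0,0,-0.2],[0,0,-0.2],[0,0,-0.2],[0,0,-0.2],[0,0,0]],"fingers":[0,0,0,0,0,0,0,0]}'
python3 - <<'E'
from h import *
im=cams.snapshot('wrist'); cv2.imwrite('pics/w2.png',im[:,:,::-1]); ci=info('wrist'); np.savez('pics/w2.npz',*ci)
im=cams.snapshot('side'); cv2.imwrite('pics/s2.png',im[:,:,::-1])
s=status.observe(); print(s['tool_pos'],s['tcp_rot'],s['joint_positions'],s['time'])
E
```

```text
time: 3.4
tool_pos: [0.6112, -0.0972, 0.278]
tcp_rot: [-0.0, -0.099, 0.995, 0.0]
wrist_force: [0.5, 0.8, -0.2]
width: 0.0853
time: 4.2
tool_pos: [0.6665, 0.0481, 0.2993]
tcp_rot: [0.0, -0.004, 1.0, 0.0]
wrist_force: [0.0, -0.2, 0.1]
width: 0.085
[0.66560133 0.04584759 0.29872771] [-5.93233614e-04 -3.54289682e-03  9.99993443e-01 -4.57409871e-04] [ 3.94313657e-03  3.49278528e-01  1.47044251e+00 -9.43139074e-04
  1.32305856e+00 -1.57370719e+00] 4.3
```

View pics/w2.png

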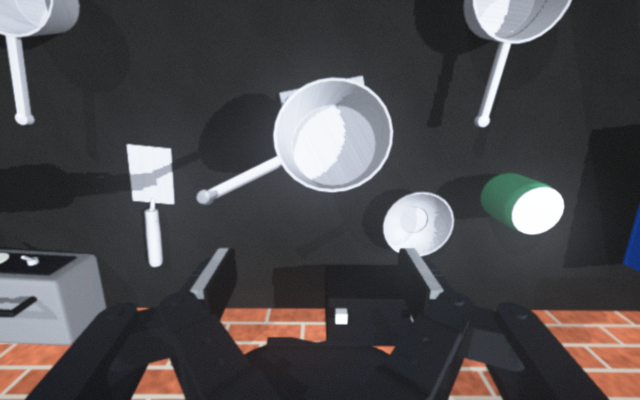

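View pics/s2.png

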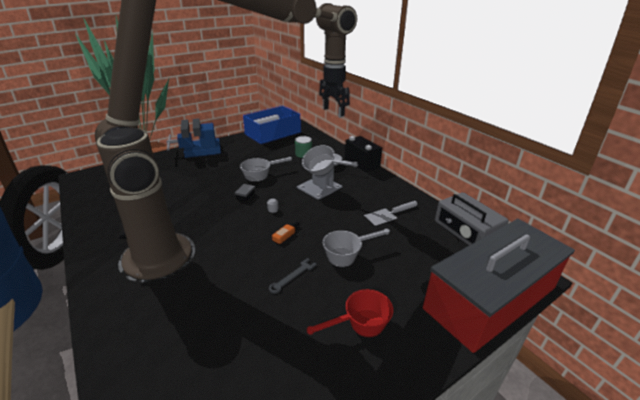

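The dish mouth is at wrist (333,134) with its handle end at (206,197). The squat pan is at upper right, its handle ending at (483,122), and the tall pan is at upper left. I fit the dish pose by casting its rim outline onto the plane with the known tilt.

```bash
cat > dish.py <<'E'
from wpan import *
z=np.load('pics/w2.npz'); ci=[z[k] for k in z.files]; im=cv2.imread('pics/w2.png')[:,:,::-1].copy()
hsv=cv2.cvtColor(im,cv2.COLOR_RGB2HSV)
m=((hsv[...,2]>150)&(hsv[...,1]<70)).astype(np.uint8)
l=cv2.connectedComponents(m)[1]; m=(l==l[130,320]).astype(np.uint8)
c=max(cv2.findContours(m,cv2.RETR_EXTERNAL,cv2.CHAIN_APPROX_NONE)[0],key=len)[:,0,:].astype(float)
def loc(p,c):
    R,o=frame([p[0],p[1],.095],p[2],np.radians(27))
    return (onplane(ci,c,o+.042*R[:,2],R[:,2])-o)@R
for yfree in (0,1):
    p=np.array([.625,.071,np.radians(10.9)]); q=np.ones(len(c),bool)
    for tol in (.03,.01,.005,.003,.003):
        f=lambda v:np.hypot(*loc(np.r_[v,p[2]] if not yfree else v,c[q])[:,:2].T)-.062
        v=least_squares(f,p if yfree else p[:2],loss='soft_l1',f_scale=.001).x; p[:len(v)]=v
        L=loc(p,c); q=np.abs(np.hypot(*L[:,:2].T)-.062)<tol
    print(p[:2],np.degrees(p[2]),q.sum(),len(c),np.std(f(v)))
    r=np.hypot(*L[:,:2].T); 
    R,o=frame([p[0],p[1],.095],p[2],np.radians(27))
    T=(onplane(ci,c,o+.039*R[:,2],R[:,2])-o)@R; fm=T[(r>.078)&(r<.135)]
    print('n',len(fm),np.degrees(np.arctan2(fm[:,1].mean(),fm[:,0].mean())),r.max())
    e=onplane(ci,(206,197),o+.036*R[:,2],R[:,2]); e=((e-o)@R)[0]; print(np.degrees(np.arctan2(e[1],e[0])),np.hypot(e[0],e[1]))
E
python3 dish.py
python3 - <<'E'
from h import *
z=np.load('pics/w2.npz'); ci=[z[k] for k in z.files]
# foot corners in wrist view & squat handle end
print(onz(ci,(483,121),.044),onz(ci,(280,94),.005),onz(ci,(363,77),.005))
E
```

```text
[0.63265472 0.064799  ] 10.9 314 513 0.0006758086597245031
n 99 -73.23713269461071 0.15557304166655456
-73.4835059082244 0.14841369911214097
[0.63268954 0.06449974] 9.718177016454677 312 513 0.0006281374609968764
n 99 -72.00312908260885 0.15508790287208468
-72.24780282764945 0.14794801261654336
[[0.60612301 0.26597373 0.044     ]] [[ 0.57298064 -0.00651308  0.005     ]] [[0.54992434 0.10999781 0.005     ]]
```

```bash
python3 - <<'E'
from h import *
R,o=frame([.6326,.0647,.095],np.radians(10.5),np.radians(27))
t=np.linspace(0,2*np.pi,60); out=[]
for n,f,(x,y,w,h) in(('scene','scene0',(265,185,110,95)),('side','s2',(275,130,110,95))):
    ci=info(n); a=cv2.imread(f'pics/{f}.png')[y:y+h,x:x+w]; a=cv2.resize(a,None,fx=7,fy=6,interpolation=cv2.INTER_CUBIC)[:, :]
    for r,hh,col in((.062,.042,(0,255,0)),(.05,0,(0,0,255))):
        X=o+(np.c_[r*np.cos(t),r*np.sin(t),0*t+hh])@R.T
        for u in proj(ci,X): cv2.circle(a,(int((u[0]+.5-x)*7),int((u[1]+.5-y)*6)),1,col,-1)
    X=o+R@np.array([.15*np.cos(np.radians(-73)),.15*np.sin(np.radians(-73)),.036]); u=proj(ci,X)[0]; cv2.circle(a,(int((u[0]+.5-x)*7),int((u[1]+.5-y)*6)),3,(255,0,255),-1)
    cv2.imwrite(f'pics/ov_{n}.png',a)
E
```

```text
(no output)
```

View pics/ov_scene.png

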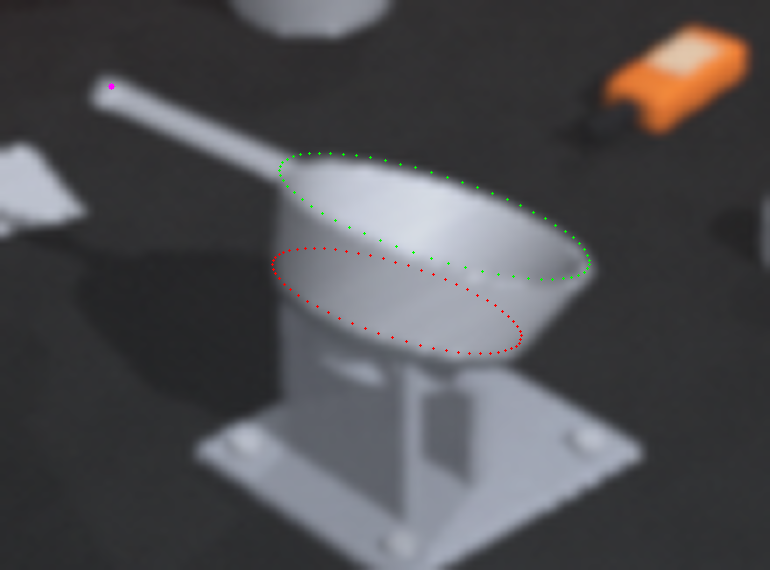

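View pics/ov_side.png

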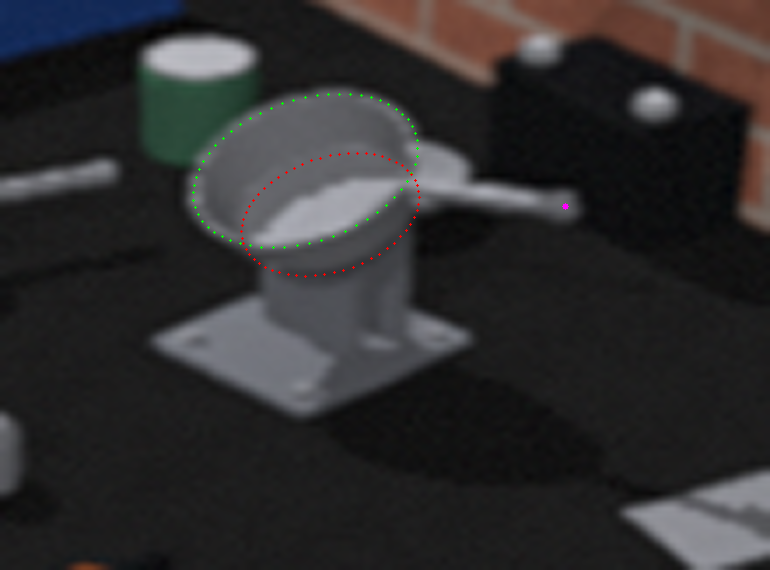

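The overlays agree to about 1 px in both fixed cameras. I take dish origin ≈ (0.632, 0.066, 0.095), yaw 10.5°, handle at -73° from up-slope. The next move goes above the squat pan's handle.

```bash
python3 -m creep '{"travel":[[-0.44,0.9,-0.3],[-0.44,0.95,-0.5],[-0.44,0.95,-0.6],[-0.44,0.95,-0.6],[-0.44,0.95,-0.6],[-0.44,0.95,-0.6],[-0.44,0.95,-0.6],[-0.44,0.95,-0.6]],"rotation":[[0,0,-0.11],[0,0,-0.11],[0,0,-0.11],[0,0,-0.11],[0,0,-0.11],[0,0,-0.11],[0,0,-0.11],[0,0,-0.11]],"fingers":[0,0,0,0,0,40,80,110]}'
python3 -m creep '{"travel":[[0,0,0],[0,0,0],[0,0,0],[0,0,0],[0,0,0],[0,0,0],[0,0,0],[0,0,0]],"rotation":[[0,0,0],[0,0,0],[0,0,0],[0,0,0],[0,0,0],[0,0,0],[0,0,0],[0,0,0]],"fingers":[110,110,110,110,110,110,110,110]}'
python3 - <<'E'
from h import *
im=cams.snapshot('wrist'); cv2.imwrite('pics/w3.png',im[:,:,::-1]); ci=info('wrist'); np.savez('pics/w3.npz',*ci)
s=status.observe(); print(s['tool_pos'],s['tcp_rot'],s['joint_positions'],s['time'],s['width'])
E
```

```text
time: 5.1
tool_pos: [0.5597, 0.272, 0.1664]
tcp_rot: [-0.0, 0.059, 0.998, -0.0]
wrist_force: [0.6, 0.6, -0.0]
width: 0.0489
time: 5.9
tool_pos: [0.5605, 0.2726, 0.1674]
tcp_rot: [0.0, 0.058, 0.998, 0.0]
wrist_force: [0.5, -0.1, 1.3]
width: 0.0484
[0.56047    0.2726793  0.16732158] [3.92358708e-05 5.80489349e-02 9.98313738e-01 5.45322331e-06] [ 3.82967680e-01  3.85194027e-01  1.69879158e+00 -2.71320103e-05
  1.05753142e+00 -1.07165215e+00] 5.95 0.04856261275881407
```

View pics/w3.png

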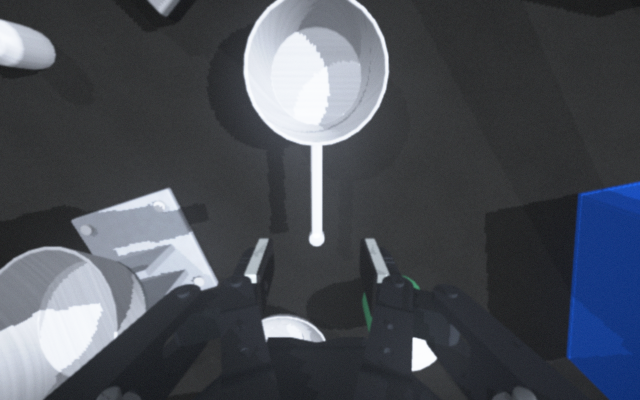

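The squat pan's rim is centred at about (316,72), with the handle straight down to (317,238) between the pads. I measure it and work out the grasp and the targets.

```bash
cat > tgt.py <<'E'
from wpan import *
from scipy.spatial.transform import Rotation as Ro
Rf,od=frame([.632,.0662,.095],np.radians(10.5),np.radians(27))
def panR(a): return Rf@Ro.from_euler('z',a,degrees=True).as_matrix()
F=np.diag([-1.,1,-1])
def tcp_for(Rp,op,h,r=.1): return op+Rp@np.array([r,0,h-.005]),Rp@F
def now():
    s=status.observe(); q=s['tcp_rot']; return np.array(s['tool_pos']),Ro.from_quat([q[1],q[2],q[3],q[0]])
def delta(p,R):
    p0,R0=now(); rv=(Ro.from_matrix(R)*R0.inv()).as_rotvec(degrees=True)
    print('dpos shares',((p-p0)/.03).round(2),'rot shares',(rv/8).round(2))
E
python3 - <<'E'
from tgt import *
z=np.load('pics/w3.npz'); ci=[z[k] for k in z.files]; im=cv2.imread('pics/w3.png')[:,:,::-1].copy()
r=meas(ci,im,(317,190),.05,.059,150); print(r)
a=np.radians((r[4]+r[5])/2); 
Rp=Ro.from_euler('z',a).as_matrix(); p,R=tcp_for(Rp,np.r_[r[0],0],.044); print(p); delta(p,R)
a=-28
for off in (.10,.05,.006):
    p,R=tcp_for(panR(a),od+Rf[:,2]*off,.044); print('squat over',off,p.round(4))
E
```

```text
(array([0.45719633, 0.28351436]), array([0.45744365, 0.28354349, 0.05815127]), np.int64(359), 759, np.float64(-6.591646018419248), np.float64(-6.322758602633178), np.float64(0.15708204559768912))
[0.55656195 0.27226825 0.039     ]
dpos shares [-0.13 -0.01 -4.28] rot shares [-0.    0.    0.02]
squat over 0.1 [0.6559 0.0229 0.2589]
squat over 0.05 [0.6782 0.027  0.2144]
squat over 0.006 [0.6978 0.0307 0.1752]
```

```bash
python3 -m creep '{"travel":[[-0.13,0,-0.6],[0,0,-0.8],[0,0,-0.8],[0,0,-0.8],[0,0,-0.6],[0,0,-0.4],[0,0,-0.28],[0,0,0]],"rotation":[[0,0,0],[0,0,0],[0,0,0],[0,0,0],[0,0,0],[0,0,0],[0,0,0],[0,0,0]],"fingers":[110,110,110,110,110,110,110,110]}'
python3 -m creep '{"travel":[[0,0,0],[0,0,0],[0,0,0],[0,0,0],[0,0,0],[0,0,0],[0,0,0],[0,0,0]],"rotation":[[0,0,0],[0,0,0],[0,0,0],[0,0,0],[0,0,0],[0,0,0],[0,0,0],[0,0,0]],"fingers":[110,160,200,255,255,255,255,255]}'
python3 - <<'E'
from h import *
im=cams.snapshot('wrist'); cv2.imwrite('pics/w4.png',im[:,:,::-1])
s=status.observe(); print(s['tool_pos'],s['tcp_rot'],s['wrist_force'],s['ft_torque'],s['time'],s['width'])
E
```

```text
time: 6.75
tool_pos: [0.5558, 0.2725, 0.0378]
tcp_rot: [-0.001, 0.058, 0.998, -0.0]
wrist_force: [-0.3, 1.1, -0.4]
width: 0.0485
time: 7.55
tool_pos: [0.5573, 0.2729, 0.0395]
tcp_rot: [0.001, 0.058, 0.998, 0.0]
wrist_force: [1.0, -0.5, 4.1]
width: 0.0087
[0.55730327 0.27291603 0.03948811] [7.89663349e-04 5.79530877e-02 9.98318964e-01 2.48693332e-04] [ 2.06244451 -0.18692023  3.73693793] [-0.11713131 -0.07400834  0.07363202] 7.6 0.008956499471219473
```

View pics/w4.png

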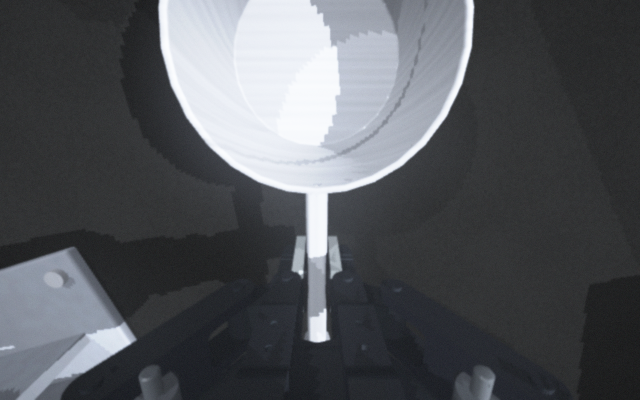

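The handle is between the pads (313,270) and the width reads 9 mm. Now I lift.

```bash
python3 -m creep '{"travel":[[0,0,0.2],[0,0,0.4],[0,0,0.6],[0,0,0.8],[0,0,0.8],[0,0,0.8],[0,0,0.6],[0,0,0]],"rotation":[[0,0,0],[0,0,0],[0,0,0],[0,0,0],[0,0,0],[0,0,0],[0,0,0],[0,0,0]],"fingers":[255,255,255,255,255,255,255,255]}'
python3 - <<'E'
from tgt import *
im=cams.snapshot('wrist'); cv2.imwrite('pics/w5.png',im[:,:,::-1])
s=status.observe(); print(s['tool_pos'],s['tcp_rot'],s['wrist_force'],s['ft_torque'],s['time'],s['width'])
p,R=tcp_for(panR(-28),od+Rf[:,2]*.085,.044); print(p); delta(p,R)
E
```

```text
time: 8.4
tool_pos: [0.5583, 0.2737, 0.1684]
tcp_rot: [0.003, 0.058, 0.998, 0.001]
wrist_force: [1.0, 0.2, -2.0]
width: 0.0083
[0.5571301  0.27316621 0.16635771] [1.30749318e-03 5.79227276e-02 9.98319993e-01 6.63640842e-04] [ 0.18330901  0.15248251 -1.85611486] [ 0.04568903 -0.19030443 -0.07767866] 8.45 0.008834982986719565
[0.66255713 0.02411675 0.24556979]
dpos shares [ 3.51 -8.3   2.64] rot shares [ 0.92 -3.23 -1.33]
```

View pics/w5.png

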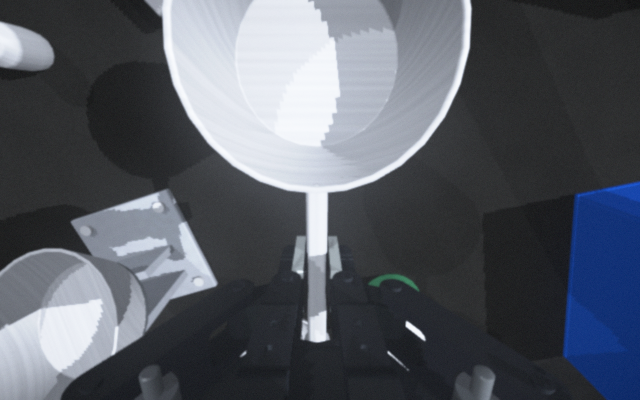

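```bash
python3 -m creep '{"travel":[[0.27,-0.3,0.6],[0.27,-0.3,0.8],[0.27,-0.3,0.8],[0.27,-0.7,0.44],[0.27,-0.7,0],[0.27,-0.7,0],[0.27,-0.7,0],[0.27,-0.7,0]],"rotation":[[0.07,-0.25,-0.1],[0.07,-0.25,-0.1],[0.07,-0.25,-0.1],[0.07,-0.25,-0.1],[0.07,-0.25,-0.1],[0.07,-0.25,-0.1],[0.07,-0.25,-0.1],[0.07,-0.25,-0.1]],"fingers":[255,255,255,255,255,255,255,255]}'
python3 -m creep '{"travel":[[0.27,-0.7,0],[0.27,-0.7,0],[0.27,-0.7,0],[0.27,-0.7,0],[0.27,-0.7,0],[0,-0.4,0],[0,0,0],[0,0,0]],"rotation":[[0.07,-0.25,-0.1],[0.07,-0.25,-0.1],[0.07,-0.25,-0.1],[0.07,-0.25,-0.1],[0.08,-0.25,-0.13],[0,0,0],[0,0,0],[0,0,0]],"fingers":[255,255,255,255,255,255,255,255]}'
python3 - <<'E'
from tgt import *
im=cams.snapshot('wrist'); cv2.imwrite('pics/w6.png',im[:,:,::-1])
a=cams.snapshot('scene')[150:300,240:440]; b=cams.snapshot('side')[80:230,230:430]
cv2.imwrite('pics/m6.png',cv2.resize(np.vstack([a,b])[:,:,::-1],None,fx=2,fy=2,interpolation=cv2.INTER_CUBIC))
s=status.observe(); print(s['tool_pos'],s['joint_positions'],s['wrist_force'],s['time'])
p,R=tcp_for(panR(-28),od+Rf[:,2]*.085,.044); delta(p,R)
E
```

```text
time: 9.25
tool_pos: [0.6197, 0.1397, 0.2414]
tcp_rot: [0.135, 0.113, 0.983, 0.047]
wrist_force: [-0.2, 0.4, -2.5]
width: 0.0087
time: 10.05
tool_pos: [0.6605, 0.0239, 0.2421]
tcp_rot: [0.219, 0.148, 0.961, 0.076]
wrist_force: [-0.3, -0.7, -1.2]
width: 0.009
[0.66137648 0.02464909 0.24342143] [-0.08291027  0.1564009   1.89648386  0.1984392   0.642688   -1.48118166] [ 0.31439271  0.11036892 -2.39680711] 10.2
dpos shares [ 0.04 -0.02  0.07] rot shares [ 0.01 -0.01 -0.  ]
```

View pics/w6.png

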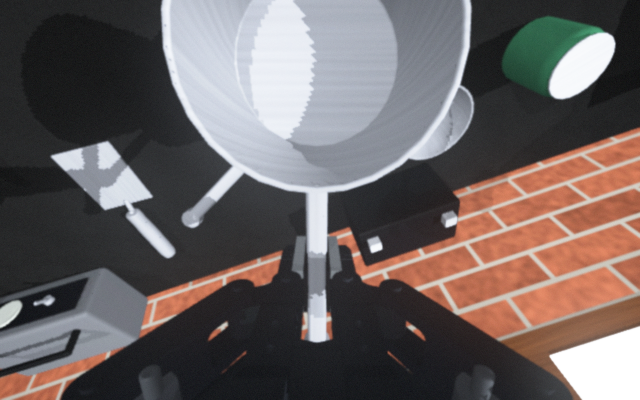

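View pics/m6.png

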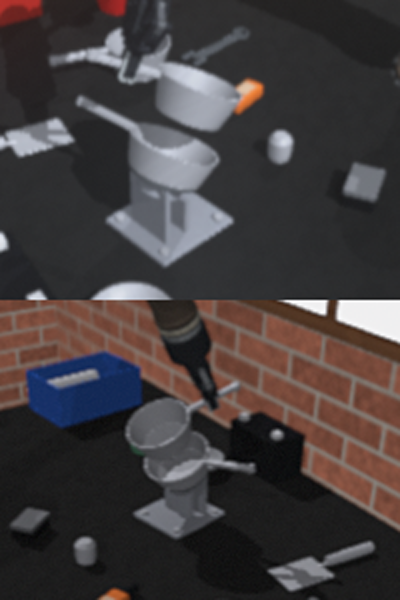

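```bash
python3 -m creep '{"travel":[[0.19,0.01,-0.23],[0.15,0.03,-0.3],[0.15,0.03,-0.3],[0.15,0.03,-0.3],[0.15,0.03,-0.3],[0.15,0.03,-0.3],[0,0,0],[0,0,0]],"rotation":[[0,0,0],[0,0,0],[0,0,0],[0,0,0],[0,0,0],[0,0,0],[0,0,0],[0,0,0]],"fingers":[255,255,255,255,255,255,255,255]}'
cat > look.py <<'E'
from tgt import *
import sys
n=sys.argv[1]
im=cams.snapshot('wrist'); cv2.imwrite(f'pics/w{n}.png',im[:,:,::-1]); np.savez(f'pics/w{n}.npz',*info('wrist'))
o=[]
for c,(x,y) in(('scene',(255,160)),('side',(265,110))):
    a=cams.snapshot(c); cv2.imwrite(f'pics/{c}_{n}.png',a[:,:,::-1]); o.append(cv2.resize(a[y:y+110,x:x+150],None,fx=5,fy=5,interpolation=cv2.INTER_CUBIC)[:, :])
for k,c in enumerate(o): cv2.imwrite(f'pics/m{n}_{k}.png',c[:,:,::-1])
s=status.observe(); print(s['tool_pos'],s['wrist_force'].round(2),s['ft_torque'].round(2),s['time'],s['width'])
E
python3 look.py 7
python3 - <<'E'
from tgt import *
p,R=tcp_for(panR(-28),od+Rf[:,2]*.006,.044); delta(p,R)
E
```

```text
time: 11.0
tool_pos: [0.6899, 0.0286, 0.1915]
tcp_rot: [0.22, 0.148, 0.961, 0.076]
wrist_force: [0.2, -0.5, -1.0]
width: 0.0089
[0.6903598  0.02844126 0.19289813] [ 0.35 -0.25 -2.44] [-0.11  0.21  0.02] 11.15 0.008719895709970333
dpos shares [ 0.25  0.07 -0.59] rot shares [0.01 0.01 0.  ]
```

View pics/m7_0.png

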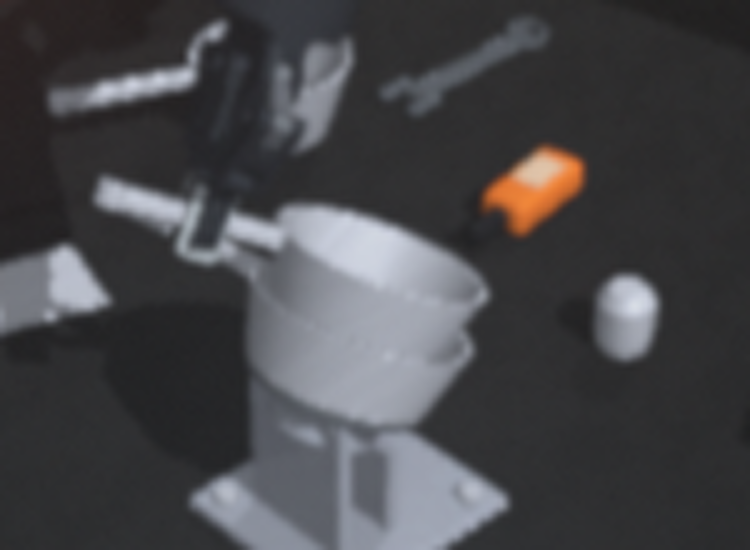

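View pics/m7_1.png

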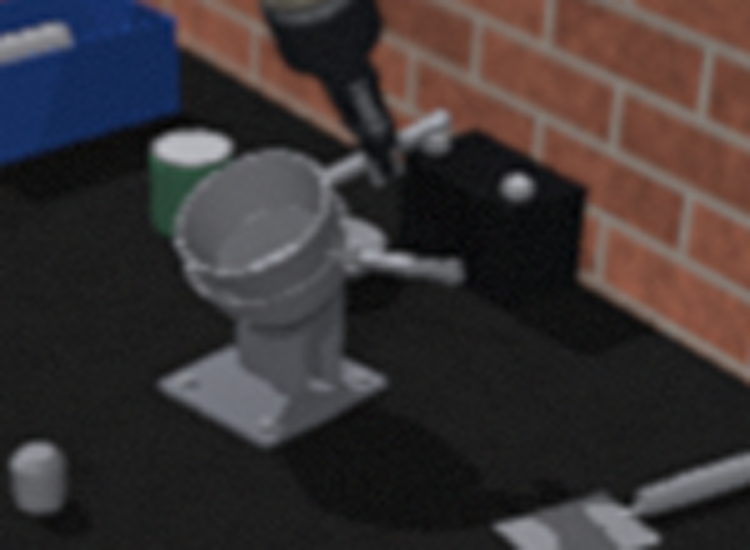

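View pics/w7.png

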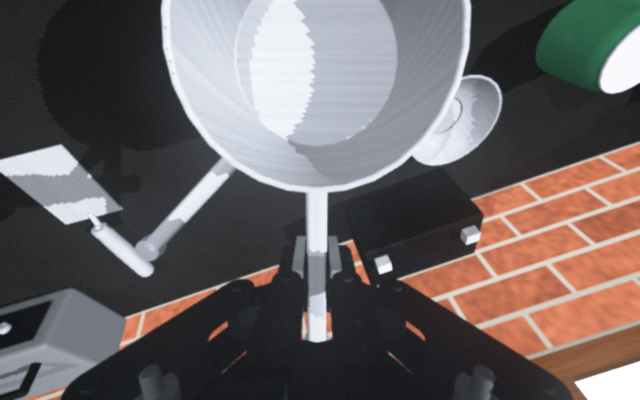

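The pan is coaxial and square, with its underside about 20 mm above the dish floor. I lower it slowly.

```bash
python3 -m creep '{"travel":[[0.04,0.01,-0.09],[0.04,0.01,-0.09],[0.04,0.01,-0.09],[0.04,0.01,-0.09],[0.04,0.01,-0.09],[0.02,0,-0.04],[0,0,0],[0,0,0]],"rotation":[[0,0,0],[0,0,0],[0,0,0],[0,0,0],[0,0,0],[0,0,0],[0,0,0],[0,0,0]],"fingers":[255,255,255,255,255,255,255,255]}'
python3 look.py 8
python3 - <<'E'
from tgt import *
p,R=tcp_for(panR(-28),od+Rf[:,2]*.006,.044); delta(p,R)
E
```

```text
time: 11.95
tool_pos: [0.6966, 0.0301, 0.1774]
tcp_rot: [0.22, 0.148, 0.961, 0.076]
wrist_force: [0.3, -0.5, -2.1]
width: 0.0082
[0.69666325 0.03003738 0.17763474] [-0.39 -0.27 -2.95] [-0.07  0.27  0.03] 12.1 0.008850813932006317
dpos shares [ 0.04  0.02 -0.08] rot shares [0.01 0.   0.  ]
```

View pics/m8_0.png

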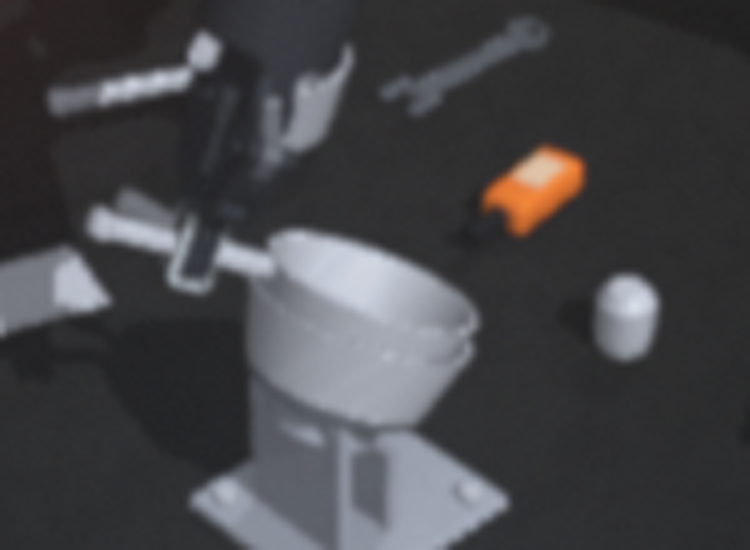

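```bash
python3 -m creep '{"travel":[[0.015,0,-0.03],[0.015,0,-0.03],[0.015,0.01,-0.03],[0.015,0,-0.03],[0,0,0],[0,0,0],[0,0,0],[0,0,0]],"rotation":[[0,0,0],[0,0,0],[0,0,0],[0,0,0],[0,0,0],[0,0,0],[0,0,0],[0,0,0]],"fingers":[255,255,255,255,255,255,255,255]}'
python3 -c "
from tgt import *
s=status.observe();print(s['wrist_force']@Rf,s['ft_torque'].round(2))
p,R=tcp_for(panR(-28),od+Rf[:,2]*.006,.044); delta(p,R)"
```

```text
time: 12.9
tool_pos: [0.6987, 0.0302, 0.1742]
tcp_rot: [0.221, 0.148, 0.961, 0.076]
wrist_force: [-1.0, -1.5, 0.8]
width: 0.0088
[-0.78735999 -1.26920442  1.3199512 ] [-0.1   0.32  0.02]
dpos shares [-0.03  0.01  0.03] rot shares [0.01 0.01 0.  ]
```

Contact is felt about where predicted: the axial force swung from -2.3 to +1.3 N. I release gently.

```bash
python3 -m creep '{"travel":[[0,0,0],[0,0,0],[0,0,0],[0,0,0],[0,0,0],[0,0,0],[0,0,0],[0,0,0]],"rotation":[[0,0,0],[0,0,0],[0,0,0],[0,0,0],[0,0,0],[0,0,0],[0,0,0],[0,0,0]],"fingers":[230,215,200,185,175,170,170,170]}'
python3 look.py 9
```

```text
time: 13.7
tool_pos: [0.6984, 0.0304, 0.1739]
tcp_rot: [0.22, 0.148, 0.961, 0.076]
wrist_force: [-0.0, 0.3, -0.2]
width: 0.0286
[0.69841435 0.03033512 0.17386855] [0.55 1.53 1.02] [-0.06  0.25 -0.01] 13.85 0.028564333891334056
```

View pics/m9_0.png

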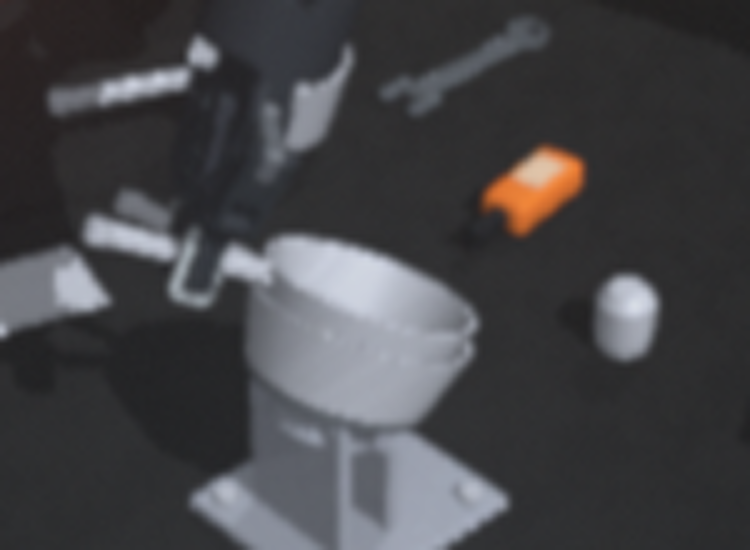

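View pics/m9_1.png

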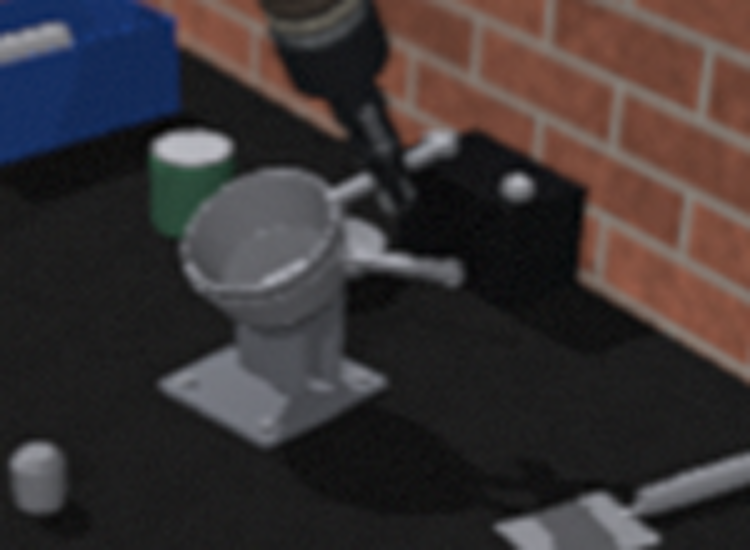

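View pics/w9.png

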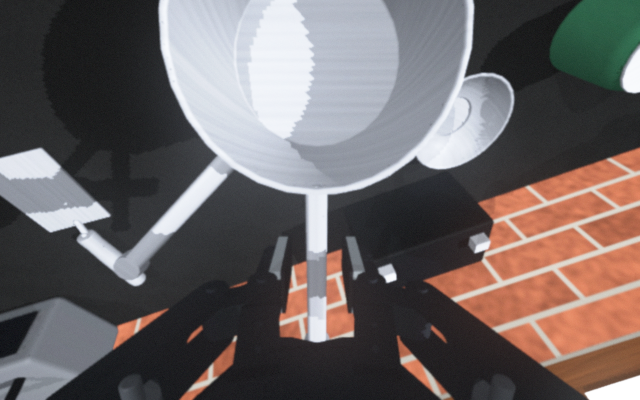

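```bash
python3 -m creep '{"travel":[[-0.1,-0.02,0.2],[-0.2,-0.04,0.4],[-0.27,-0.05,0.53],[-0.27,-0.05,0.53],[-0.27,-0.05,0.53],[-0.2,-0.04,0.4],[0,0,0],[0,0,0]],"rotation":[[0,0,0],[0,0,0],[0,0,0],[0,0,0],[0,0,0],[0,0,0],[0,0,0],[0,0,0]],"fingers":[170,170,170,170,170,170,170,170]}'
python3 look.py 10
```

```text
time: 14.65
tool_pos: [0.6591, 0.0228, 0.2523]
tcp_rot: [0.221, 0.148, 0.961, 0.076]
wrist_force: [-0.3, -0.1, 0.2]
width: 0.0287
[0.65862923 0.02291794 0.25036384] [-0.03  0.28  0.21] [-0.03  0.19  0.06] 14.8 0.028679746789440748
```

View pics/w10.png

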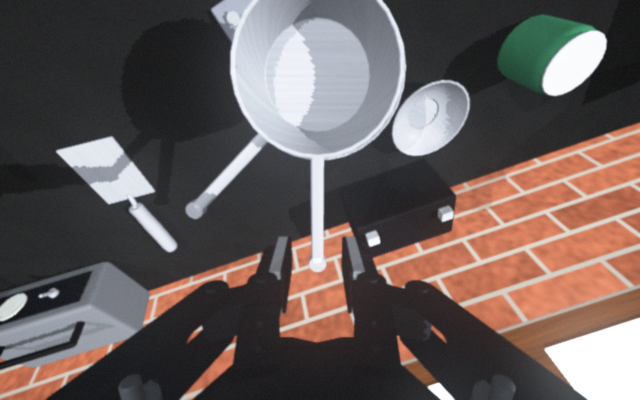

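View pics/m10_0.png

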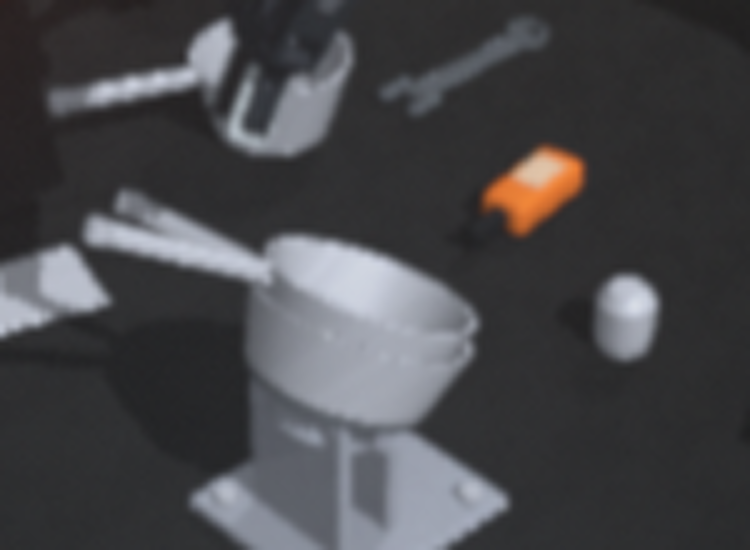

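The squat pan is seated, with its handle ending at (318,265) and the dish handle at (196,210). I check the numbers.

```bash
python3 - <<'E'
from tgt import *
z=np.load('pics/w10.npz'); ci=[z[k] for k in z.files]; im=cv2.imread('pics/w10.png')[:,:,::-1].copy()
def az(uv,h):
    e=((onplane(ci,uv,od+h*Rf[:,2],Rf[:,2])-od)@Rf)[0]; return np.degrees(np.arctan2(e[1],e[0])),np.hypot(e[0],e[1])
print('squat',az((318,265),.05),'dish',az((196,210),.036))
hsv=cv2.cvtColor(im,cv2.COLOR_RGB2HSV); m=((hsv[...,2]>150)&(hsv[...,1]<70)).astype(np.uint8)
l=cv2.connectedComponents(m)[1]; m=(l==l[140,316]).astype(np.uint8)
c=max(cv2.findContours(m,cv2.RETR_EXTERNAL,cv2.CHAIN_APPROX_NONE)[0],key=len)[:,0,:].astype(float)
c=c[c[:,1]>2]
L=(onplane(ci,c,od+.056*Rf[:,2],Rf[:,2])-od)@Rf; c0=np.zeros(2); q=np.ones(len(c),bool)
for tol in(.02,.01,.004,.003):
    q=np.abs(np.hypot(*(L[:,:2]-c0).T)-.059)<tol
    c0=least_squares(lambda v:np.hypot(*(L[q,:2]-v).T)-.059,c0,loss='soft_l1',f_scale=.001).x
print('rim centre in dish',c0,q.sum())
# tall re-measure target
o=np.array([.464,-.301,0]); Rp=Ro.from_euler('z',-9.4,degrees=True).as_matrix()
p,R=tcp_for(Rp,o+[0,0,.12],.052); print(p); delta(p,R)
E
```

```text
squat (np.float64(-28.23130496997096), np.float64(0.15087621382626087)) dish (np.float64(-72.79660511036126), np.float64(0.1490833001528499))
rim centre in dish [-0.00102937 -0.00076225] 360
[ 0.56265722 -0.3173326   0.167     ]
dpos shares [ -3.2  -11.34  -2.78] rot shares [-0.83  3.26  1.  ]
```

Squat is home: rim centre offset about 1 mm and handle fanned 44.6°. Next is the tall pan.

```bash
python3 -m creep '{"travel":[[-0.25,-0.7,0],[-0.25,-0.9,0],[-0.25,-0.9,0],[-0.25,-0.9,0],[-0.25,-0.9,0],[-0.25,-0.9,0],[-0.25,-0.9,-0.2],[-0.25,-0.9,-0.3]],"rotation":[[-0.06,0.25,0.08],[-0.06,0.25,0.08],[-0.06,0.25,0.08],[-0.06,0.25,0.08],[-0.06,0.25,0.08],[-0.06,0.25,0.08],[-0.06,0.25,0.08],[-0.06,0.25,0.08]],"fingers":[170,170,150,130,110,110,110,110]}'
python3 -m creep '{"travel":[[-0.25,-0.9,-0.5],[-0.25,-0.9,-0.5],[-0.25,-0.9,-0.5],[-0.25,-0.9,-0.5],[-0.2,-0.74,-0.28],[0,0,0],[0,0,0],[0,0,0]],"rotation":[[-0.07,0.25,0.08],[-0.07,0.25,0.08],[-0.07,0.25,0.08],[-0.07,0.25,0.07],[-0.07,0.26,0.05],[0,0,0],[0,0,0],[0,0,0]],"fingers":[110,110,110,110,110,110,110,110]}'
python3 look.py 11
python3 - <<'E'
from tgt import *
z=np.load('pics/w11.npz'); ci=[z[k] for k in z.files]; im=cv2.imread('pics/w11.png')[:,:,::-1].copy()
r=meas(ci,im,(317,185),.058,.0555,150); print(r)
a=np.radians((r[4]+r[5])/2); 
Rp=Ro.from_euler('z',a).as_matrix(); p,R=tcp_for(Rp,np.r_[r[0],0],.052); print(p); delta(p,R)
E
```

```text
time: 15.6
tool_pos: [0.5991, -0.1884, 0.236]
tcp_rot: [0.085, 0.107, 0.99, 0.032]
wrist_force: [-0.1, -1.2, 0.7]
width: 0.0485
time: 16.4
tool_pos: [0.5633, -0.3165, 0.168]
tcp_rot: [0.0, 0.082, 0.997, 0.001]
wrist_force: [-0.7, 0.9, 0.4]
width: 0.0486
[ 0.56352178 -0.3165614   0.16879124] [ 0.29 -0.19  0.09] [-0.03 -0.01  0.01] 16.55 0.04846102692915212
(array([ 0.46065328, -0.30317186]), array([ 0.46077239, -0.30319271,  0.05525426]), np.int64(357), 813, np.float64(-10.017875542486676), np.float64(-10.026297800218765), np.float64(0.15758401619072943))
[ 0.55912736 -0.32057464  0.047     ]
dpos shares [-0.15 -0.13 -4.06] rot shares [-0.01  0.01 -0.08]
```

View pics/w11.png

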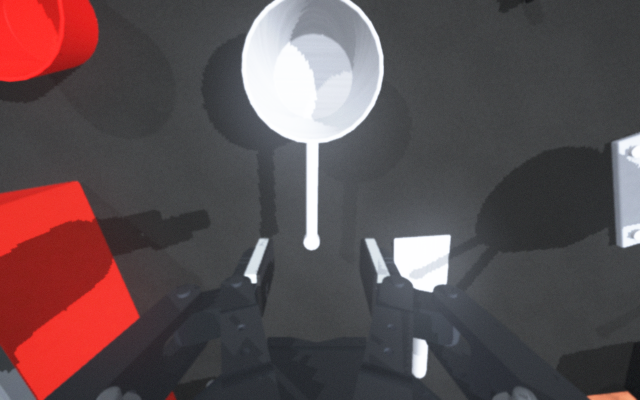

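The tall pan (steel, narrow) is at (312,68) with its handle ending at (312,242), between the pads. The red look-alike is at upper left and is left alone. I go down and grip.

```bash
python3 -m creep '{"travel":[[-0.15,-0.13,-0.5],[0,0,-0.8],[0,0,-0.8],[0,0,-0.8],[0,0,-0.6],[0,0,-0.36],[0,0,-0.2],[0,0,0]],"rotation":[[0,0,-0.08],[0,0,0],[0,0,0],[0,0,0],[0,0,0],[0,0,0],[0,0,0],[0,0,0]],"fingers":[110,110,110,110,110,110,110,110]}'
python3 -m creep '{"travel":[[0,0,0],[0,0,0],[0,0,0],[0,0,0],[0,0,0],[0,0,0],[0,0,0],[0,0,0]],"rotation":[[0,0,0],[0,0,0],[0,0,0],[0,0,0],[0,0,0],[0,0,0],[0,0,0],[0,0,0]],"fingers":[110,160,200,255,255,255,255,255]}'
python3 look.py 12
python3 -m creep '{"travel":[[0,0,0.2],[0,0,0.4],[0,0,0.6],[0,0,0.8],[0,0,0.8],[0,0,0.8],[0,0,0.6],[0,0,0]],"rotation":[[0,0,0],[0,0,0],[0,0,0],[0,0,0],[0,0,0],[0,0,0],[0,0,0],[0,0,0]],"fingers":[255,255,255,255,255,255,255,255]}'
python3 look.py 13
python3 - <<'E'
from tgt import *
s=status.observe();print(s['tcp_rot'])
p,R=tcp_for(panR(17),od+Rf[:,2]*.105,.052); print(p); delta(p,R)
E
```

```text
time: 17.35
tool_pos: [0.5584, -0.3211, 0.0457]
tcp_rot: [-0.0, 0.088, 0.996, 0.001]
wrist_force: [-0.4, 0.8, 0.2]
width: 0.0485
time: 18.15
tool_pos: [0.5593, -0.3215, 0.047]
tcp_rot: [0.001, 0.088, 0.996, 0.001]
wrist_force: [1.3, 0.4, 4.0]
width: 0.0085
[ 0.55930668 -0.32154573  0.04693206] [1.55 0.29 4.36] [ 0.1  -0.15 -0.06] 18.3 0.008769505017307484
time: 19.1
tool_pos: [0.5608, -0.3228, 0.1774]
tcp_rot: [0.004, 0.088, 0.996, -0.001]
wrist_force: [0.9, -0.1, -1.7]
width: 0.009
[ 0.55793823 -0.32087047  0.17191793] [ 0.5  -0.46 -1.75] [-0.01 -0.12  0.04] 19.25 0.008440732392632318
[-2.53032912e-04  8.77324301e-02  9.96143289e-01  1.22631775e-03]
[0.64260149 0.09789996 0.27384832]
dpos shares [ 2.82 13.96  3.4 ] rot shares [-0.51 -3.41  4.6 ]
```

View pics/w12.png

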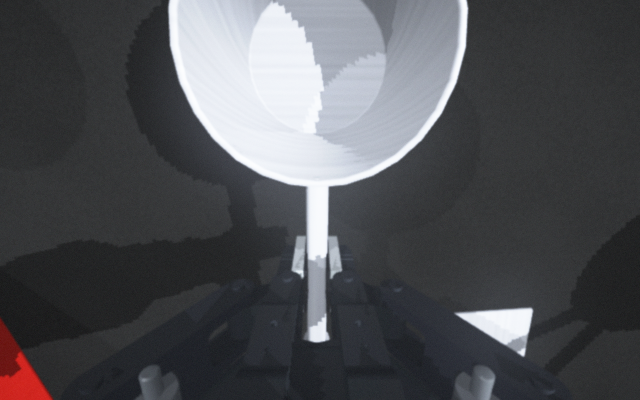

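View pics/w13.png

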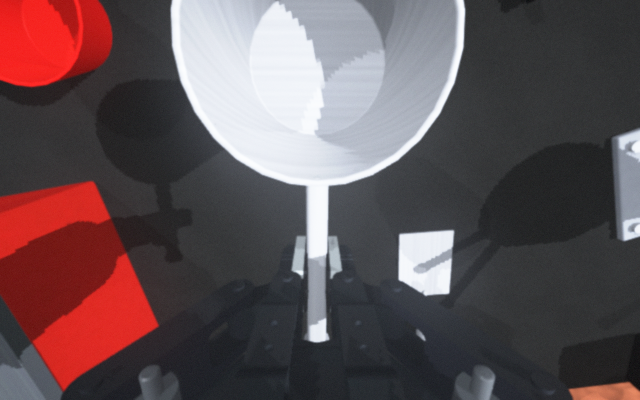

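Lifted firmly, about 1.8 N. I carry it over to the nest.

```bash
python3 -m creep '{"travel":[[0.14,0.3,0.6],[0.14,0.6,0.7],[0.14,0.75,0.7],[0.14,0.75,0.7],[0.14,0.75,0.7],[0.14,0.75,0],[0.14,0.75,0],[0.14,0.75,0]],"rotation":[[-0.025,-0.17,0.23],[-0.025,-0.17,0.23],[-0.025,-0.17,0.23],[-0.025,-0.17,0.23],[-0.025,-0.17,0.23],[-0.025,-0.17,0.23],[-0.025,-0.17,0.23],[-0.025,-0.17,0.23]],"fingers":[255,255,255,255,255,255,255,255]}'
python3 -m creep '{"travel":[[0.14,0.75,0],[0.14,0.75,0],[0.14,0.75,0],[0.14,0.75,0],[0.14,0.75,0],[0.14,0.75,0],[0.14,0.75,0],[0.14,0.75,0]],"rotation":[[-0.025,-0.17,0.23],[-0.025,-0.17,0.23],[-0.025,-0.17,0.23],[-0.025,-0.17,0.23],[-0.025,-0.17,0.23],[-0.025,-0.17,0.23],[-0.025,-0.17,0.23],[-0.025,-0.17,0.23]],"fingers":[255,255,255,255,255,255,255,255]}'
python3 -m creep '{"travel":[[0.14,0.75,0],[0.14,0.75,0],[0.14,0.75,0],[0.14,0.55,0],[0,0.26,0],[0,0,0],[0,0,0],[0,0,0]],"rotation":[[-0.025,-0.17,0.23],[-0.025,-0.17,0.23],[-0.025,-0.17,0.23],[-0.025,-0.17,0.23],[0,0,0],[0,0,0],[0,0,0],[0,0,0]],"fingers":[255,255,255,255,255,255,255,255]}'
python3 look.py 14
python3 - <<'E'
from tgt import *
p,R=tcp_for(panR(17),od+Rf[:,2]*.105,.052); print(p); delta(p,R); print(-Rf[:,2])
E
```

```text
time: 20.05
tool_pos: [0.5911, -0.1579, 0.2724]
tcp_rot: [0.094, -0.042, 0.995, -0.004]
wrist_force: [-0.6, -0.0, -2.2]
width: 0.009
time: 20.85
tool_pos: [0.6242, 0.0217, 0.2718]
tcp_rot: [0.186, -0.169, 0.968, -0.009]
wrist_force: [0.5, 0.5, -2.3]
width: 0.0087
time: 21.65
tool_pos: [0.6427, 0.1118, 0.2744]
tcp_rot: [0.233, -0.23, 0.945, -0.013]
wrist_force: [-0.5, 0.1, -2.1]
width: 0.0087
[0.6427557  0.11179559 0.27455519] [ 0.22 -0.19 -2.33] [-0.04  0.24 -0.05] 21.8 0.008736250350214586
[0.64260149 0.09789996 0.27384832]
dpos shares [-0.01 -0.46 -0.02] rot shares [-0.01 -0.    0.01]
[ 0.44638839  0.0827332  -0.89100652]
```

View pics/w14.png

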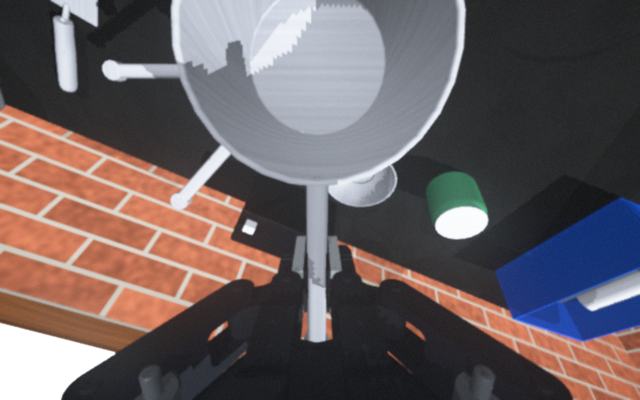

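View pics/m14_0.png

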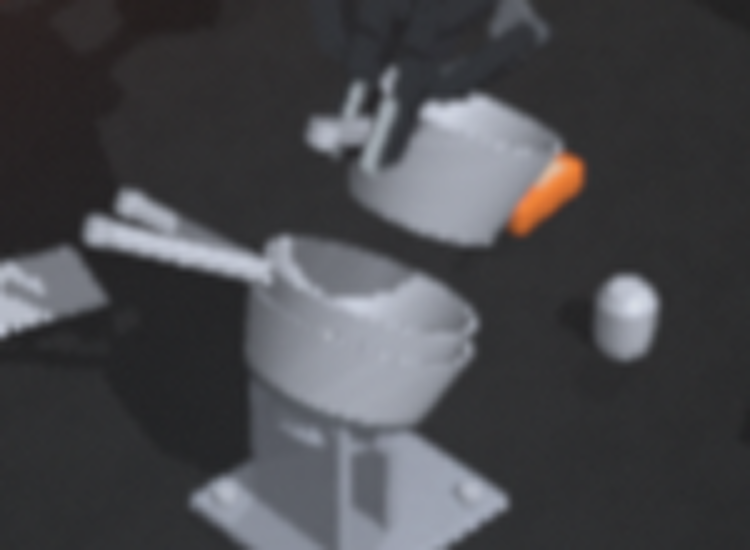

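The y travel went 14 mm too far; I correct that and lower 70 mm along the axis.

```bash
python3 -m creep '{"travel":[[0,-0.46,0],[0.13,0.02,-0.26],[0.18,0.03,-0.36],[0.18,0.03,-0.36],[0.18,0.04,-0.36],[0.18,0.03,-0.36],[0.18,0.04,-0.36],[0,0,0]],"rotation":[[0,0,0],[0,0,0],[0,0,0],[0,0,0],[0,0,0],[0,0,0],[0,0,0],[0,0,0]],"fingers":[255,255,255,255,255,255,255,255]}'
python3 look.py 15
python3 - <<'E'
from tgt import *
p,R=tcp_for(panR(17),od+Rf[:,2]*.012,.052); print(p); delta(p,R)
E
```

```text
time: 22.6
tool_pos: [0.6727, 0.1047, 0.2095]
tcp_rot: [0.231, -0.231, 0.945, -0.012]
wrist_force: [0.0, 0.4, -2.5]
width: 0.0091
[0.67371329 0.10456205 0.21263661] [ 0.12  1.19 -1.88] [-0.01  0.25  0.05] 22.75 0.008939242494627455
[0.68411561 0.10559414 0.19098471]
dpos shares [ 0.35  0.03 -0.72] rot shares [-0.01 -0.    0.  ]
```

View pics/m15_0.png

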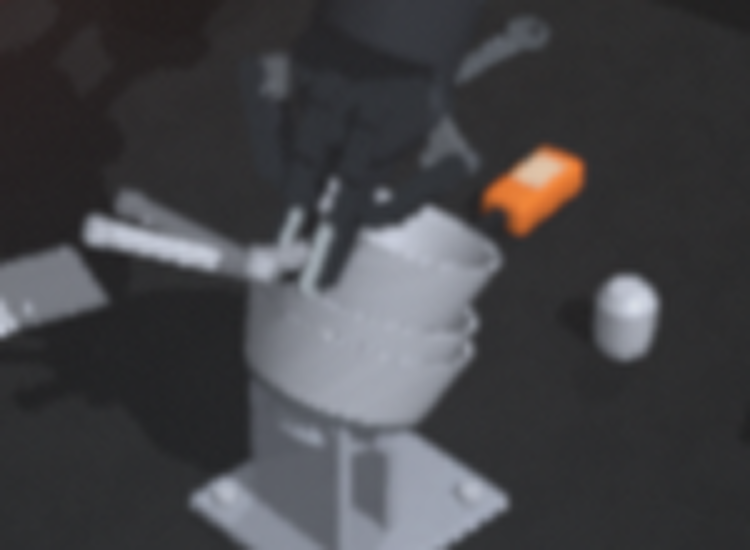

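View pics/m15_1.png

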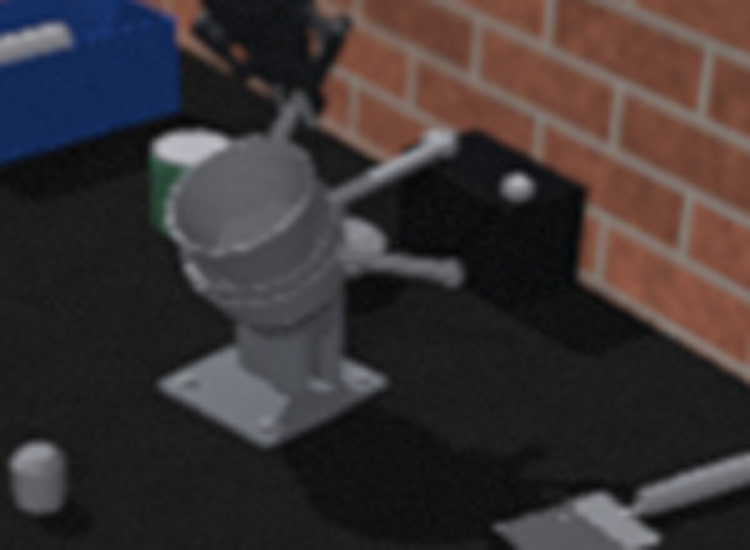

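```bash
python3 -m creep '{"travel":[[0.05,0,-0.11],[0.05,0.01,-0.11],[0.05,0,-0.11],[0.05,0,-0.11],[0.05,0,-0.1],[0,0,0],[0,0,0],[0,0,0]],"rotation":[[0,0,0],[0,0,0],[0,0,0],[0,0,0],[0,0,0],[0,0,0],[0,0,0],[0,0,0]],"fingers":[255,255,255,255,255,255,255,255]}'
python3 look.py 16
python3 - <<'E'
from tgt import *
p,R=tcp_for(panR(17),od+Rf[:,2]*.012,.052); delta(p,R); print(status.observe()['wrist_force']@Rf)
E
```

```text
time: 23.55
tool_pos: [0.6811, 0.1048, 0.1965]
tcp_rot: [0.233, -0.231, 0.945, -0.013]
wrist_force: [-0.6, -0.3, -1.3]
width: 0.0089
[0.68108262 0.10477994 0.19657477] [-0.27  0.8  -1.73] [-0.04  0.22  0.06] 23.7 0.008479176986403887
dpos shares [ 0.1   0.03 -0.19] rot shares [-0.01  0.    0.  ]
[-0.88690274  0.83942616 -1.48714813]
```

View pics/m16_0.png

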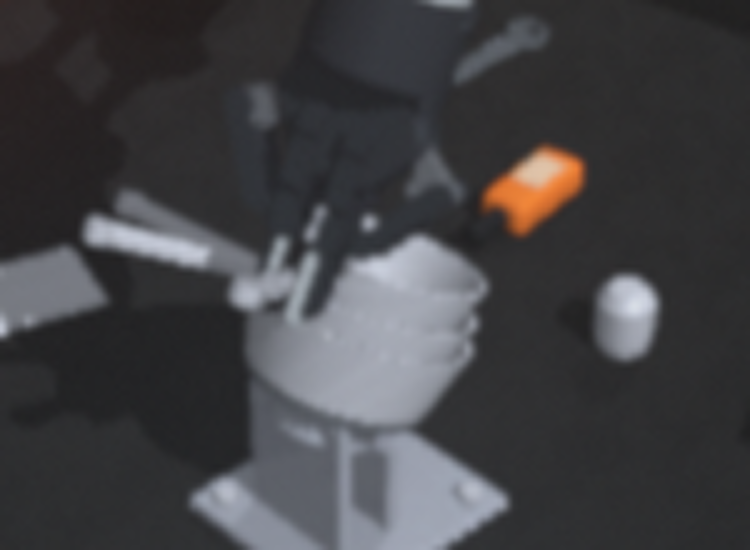

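About 6 mm remain. I do 1 mm rows from here.

```bash
python3 -m creep '{"travel":[[0.015,0.01,-0.03],[0.015,0.01,-0.03],[0.015,0,-0.03],[0.015,0.01,-0.03],[0.015,0,-0.03],[0,0,0],[0,0,0],[0,0,0]],"rotation":[[0,0,0],[0,0,0],[0,0,0],[0,0,0],[0,0,0],[0,0,0],[0,0,0],[0,0,0]],"fingers":[255,255,255,255,255,255,255,255]}'
cat > st.py <<'E'
from tgt import *
p,R=tcp_for(panR(17),od+Rf[:,2]*.012,.052); delta(p,R); s=status.observe(); print('F in dish axes',(s['wrist_force']@Rf).round(2),'T',s['ft_torque'].round(2))
E
python3 st.py
```

```text
time: 24.5
tool_pos: [0.6833, 0.1056, 0.1919]
tcp_rot: [0.233, -0.231, 0.945, -0.013]
wrist_force: [-0.5, -0.1, -1.4]
width: 0.0085
dpos shares [ 0.03 -0.   -0.03] rot shares [-0.01 -0.    0.  ]
F in dish axes [-1.06 -0.03 -1.01] T [-0.02  0.18  0.04]
```

```bash
python3 -m creep '{"travel":[[0.015,0,-0.03],[0.015,0,-0.03],[0,0,0],[0,0,0],[0,0,0],[0,0,0],[0,0,0],[0,0,0]],"rotation":[[0,0,0],[0,0,0],[0,0,0],[0,0,0],[0,0,0],[0,0,0],[0,0,0],[0,0,0]],"fingers":[255,255,255,255,255,255,255,255]}'
python3 st.py
```

```text
time: 25.3
tool_pos: [0.6842, 0.1056, 0.1902]
tcp_rot: [0.233, -0.231, 0.945, -0.013]
wrist_force: [0.3, -0.8, -1.7]
width: 0.0089
dpos shares [-0.   -0.    0.03] rot shares [-0.01 -0.    0.  ]
F in dish axes [-0.66 -0.83 -1.55] T [-0.03  0.29 -0.02]
```

```bash
python3 -m creep '{"travel":[[0.015,0,-0.03],[0,0,0],[0,0,0],[0.015,0,-0.03],[0,0,0],[0,0,0],[0,0,0],[0,0,0]],"rotation":[[0,0,0],[0,0,0],[0,0,0],[0,0,0],[0,0,0],[0,0,0],[0,0,0],[0,0,0]],"fingers":[255,255,255,255,255,255,255,255]}'
python3 st.py; python3 look.py 17
```

```text
time: 26.1
tool_pos: [0.6854, 0.1058, 0.1887]
tcp_rot: [0.234, -0.231, 0.944, -0.013]
wrist_force: [-1.1, 1.1, 2.5]
width: 0.0085
dpos shares [-0.04 -0.01  0.08] rot shares [-0.01  0.    0.  ]
F in dish axes [0.37 1.32 2.65] T [ 0.12  0.27 -0.01]
[0.68538533 0.10575957 0.18868865] [-0.11  1.77  3.54] [0.09 0.19 0.05] 26.25 0.008851208106885678
```

View pics/m17_0.png

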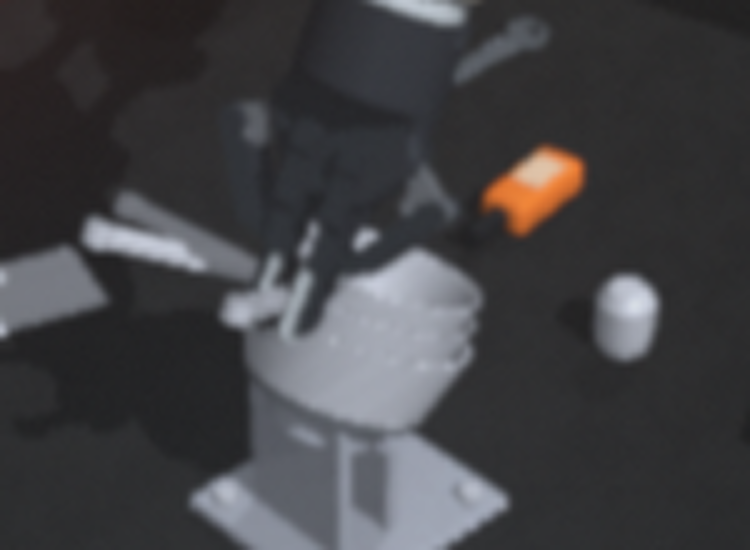

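View pics/m17_1.png

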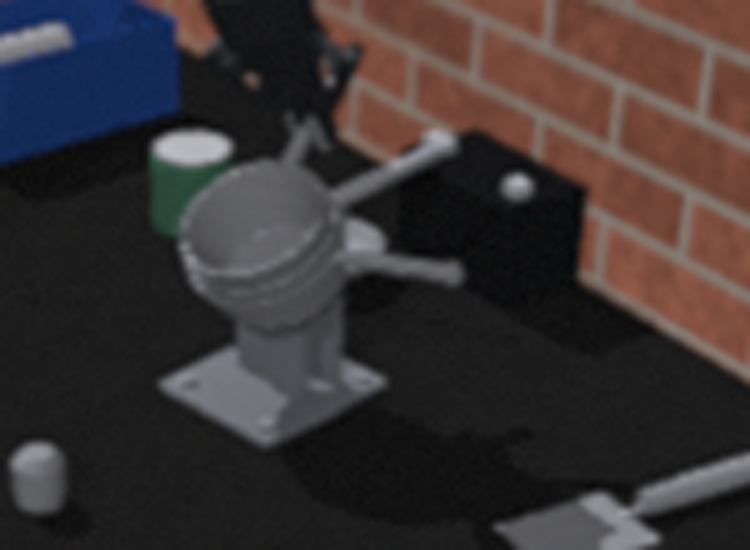

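Contact is about 4 N and the three rims look parallel. I release and back off along the axis.

```bash
python3 -m creep '{"travel":[[0,0,0],[0,0,0],[0,0,0],[0,0,0],[0,0,0],[0,0,0],[0,0,0],[0,0,0]],"rotation":[[0,0,0],[0,0,0],[0,0,0],[0,0,0],[0,0,0],[0,0,0],[0,0,0],[0,0,0]],"fingers":[230,215,200,185,175,170,170,170]}'
python3 -m creep '{"travel":[[-0.1,-0.02,0.2],[-0.2,-0.04,0.4],[-0.27,-0.05,0.53],[-0.27,-0.05,0.53],[-0.27,-0.05,0.53],[-0.2,-0.04,0.4],[0,0,0],[0,0,0]],"rotation":[[0,0,0],[0,0,0],[0,0,0],[0,0,0],[0,0,0],[0,0,0],[0,0,0],[0,0,0]],"fingers":[170,170,170,170,170,170,170,170]}'
python3 look.py 18
```

```text
time: 27.05
tool_pos: [0.6851, 0.1057, 0.1883]
tcp_rot: [0.233, -0.231, 0.945, -0.013]
wrist_force: [0.2, -0.6, -0.2]
width: 0.0284
time: 27.85
tool_pos: [0.6458, 0.0981, 0.2667]
tcp_rot: [0.234, -0.231, 0.944, -0.013]
wrist_force: [-0.8, -0.6, -0.6]
width: 0.0281
[0.64526447 0.09812747 0.26471898] [-0.32  0.48  0.04] [-0.11  0.21 -0.04] 28.0 0.028360648510001238
```

View pics/w18.png

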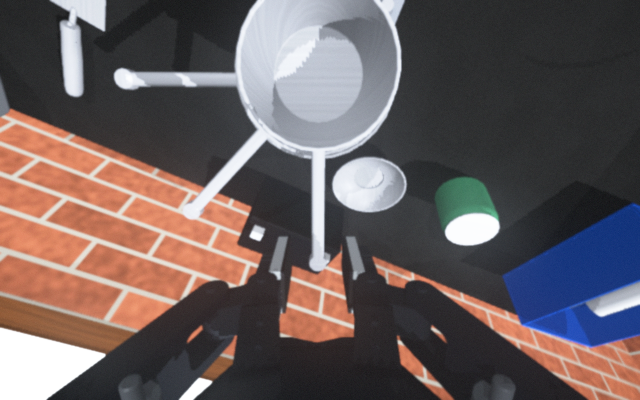

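View pics/m18_0.png

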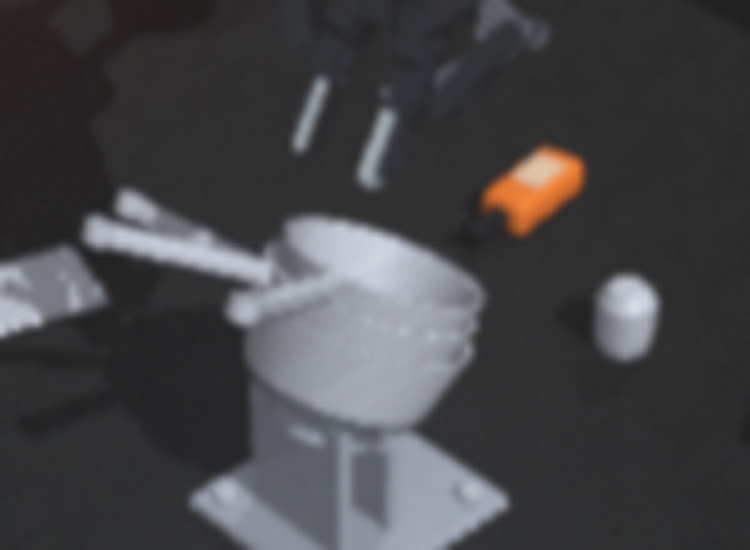

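All three handles are fanned: dish (125,78), squat (193,211), tall (318,263). Next I close the fingers, go over the axis and push on the tall pan's floor.

```bash
python3 - <<'E'
from tgt import *
z=np.load('pics/w18.npz'); ci=[z[k] for k in z.files]
def az(uv,h):
    e=((onplane(ci,uv,od+h*Rf[:,2],Rf[:,2])-od)@Rf)[0]; return np.degrees(np.arctan2(e[1],e[0])).round(1),np.hypot(e[0],e[1]).round(4)
print('tall',az((318,263),.064),'squat',az((193,211),.05),'dish',az((125,78),.036))
p=od+Rf[:,2]*.12; print(p); delta(p,panR(17)@F)
E
```

```text
tall (np.float64(17.4), np.float64(0.1467)) squat (np.float64(-28.1), np.float64(0.1484)) dish (np.float64(-73.4), np.float64(0.1491))
[0.57843339 0.05627202 0.20192078]
dpos shares [-2.23 -1.4  -2.09] rot shares [-0.01 -0.02  0.  ]
```

```bash
python3 -m creep '{"travel":[[-0.3,-0.2,-0.22],[-0.45,-0.28,-0.43],[-0.45,-0.28,-0.43],[-0.45,-0.28,-0.43],[-0.38,-0.23,-0.36],[-0.2,-0.13,-0.2],[0,0,0],[0,0,0]],"rotation":[[0,0,0],[0,0,0],[0,0,0],[0,0,0],[0,0,0],[0,0,0],[0,0,0],[0,0,0]],"fingers":[255,255,255,255,255,255,255,255]}'
python3 look.py 19
python3 - <<'E'
from tgt import *
p=od+Rf[:,2]*.04; delta(p,panR(17)@F)
z=np.load('pics/w18.npz'); ci=[z[k] for k in z.files]; im=cv2.imread('pics/w18.png')[:,:,::-1].copy()
hsv=cv2.cvtColor(im,cv2.COLOR_RGB2HSV); m=((hsv[...,2]>110)&(hsv[...,1]<70)).astype(np.uint8)
l=cv2.connectedComponents(m)[1]; m=(l==l[140,316]).astype(np.uint8)
c=max(cv2.findContours(m,cv2.RETR_EXTERNAL,cv2.CHAIN_APPROX_NONE)[0],key=len)[:,0,:].astype(float); c=c[(c[:,1]>2)]
L=(onplane(ci,c,od+.07*Rf[:,2],Rf[:,2])-od)@Rf; c0=np.zeros(2)
for tol in(.02,.006,.003,.003):
    q=np.abs(np.hypot(*(L[:,:2]-c0).T)-.0555)<tol
    c0=least_squares(lambda v:np.hypot(*(L[q,:2]-v).T)-.0555,c0,loss='soft_l1',f_scale=.001).x
print('tall rim centre in dish frame',c0,q.sum())
E
```

```text
time: 28.8
tool_pos: [0.5793, 0.056, 0.2041]
tcp_rot: [0.233, -0.231, 0.945, -0.013]
wrist_force: [-0.1, -0.6, 0.5]
width: -0.0002
[0.58002773 0.05635147 0.20494379] [-0.6  -0.05  0.14] [-0.07  0.2  -0.  ] 28.95 -0.00011660866548331162
dpos shares [ 1.14  0.22 -2.48] rot shares [-0.01  0.01 -0.  ]
tall rim centre in dish frame [-7.20448715e-05  3.72052162e-04] 337
```

View pics/m19_0.png

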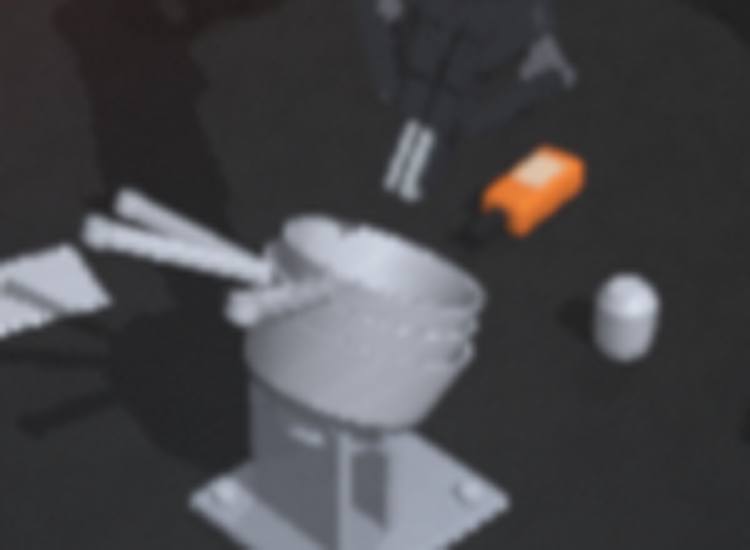

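View pics/m19_1.png

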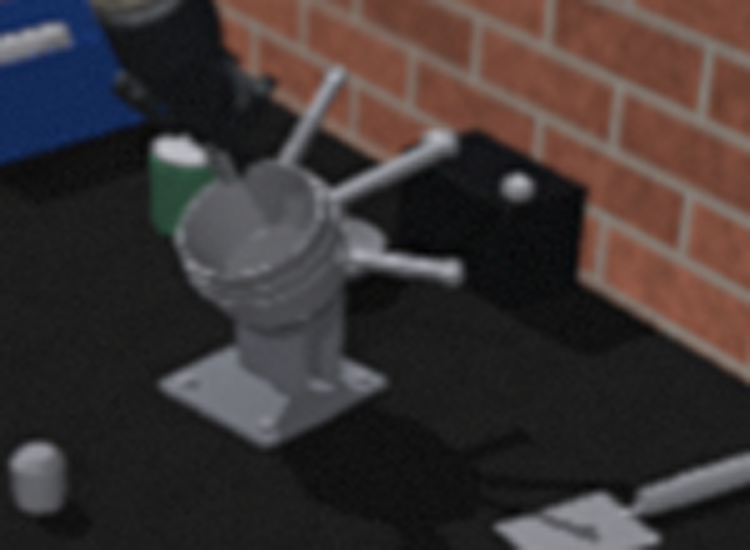

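View pics/w19.png

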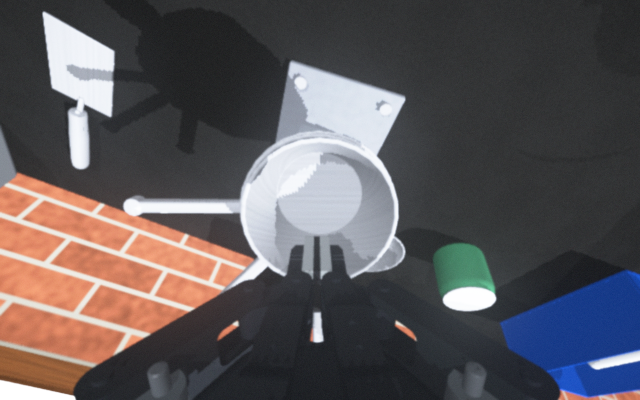

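```bash
python3 -m creep '{"travel":[[0.1,0.02,-0.2],[0.2,0.04,-0.4],[0.2,0.04,-0.45],[0.2,0.04,-0.45],[0.2,0.04,-0.45],[0.14,0.02,-0.33],[0.1,0.02,-0.2],[0,0,0]],"rotation":[[0,0,0],[0,0,0],[0,0,0],[0,0,0],[0,0,0],[0,0,0],[0,0,0],[0,0,0]],"fingers":[255,255,255,255,255,255,255,255]}'
cat > st2.py <<'E'
from tgt import *
s=status.observe(); print('TCP in dish',((s['tool_pos']-od)@Rf*1000).round(1),'F',(s['wrist_force']@Rf).round(2),'T',s['ft_torque'].round(2))
E
python3 st2.py
```

```text
time: 29.75
tool_pos: [0.6129, 0.0629, 0.1284]
tcp_rot: [0.232, -0.231, 0.945, -0.012]
wrist_force: [0.7, 0.7, -0.5]
width: 0.0002
TCP in dish [-2.1  0.3 38.6] F [ 0.52  0.51 -0.84] T [-0.01  0.23 -0.01]
```

```bash
python3 -m creep '{"travel":[[0.02,0,-0.04],[0.02,0,-0.04],[0.02,0.01,-0.03],[0.015,0,-0.03],[0.015,0,-0.03],[0.015,0.01,-0.03],[0,0,0],[0,0,0]],"rotation":[[0,0,0],[0,0,0],[0,0,0],[0,0,0],[0,0,0],[0,0,0],[0,0,0],[0,0,0]],"fingers":[255,255,255,255,255,255,255,255]}'; python3 st2.py
python3 -m creep '{"travel":[[0.015,0,-0.03],[0,0,0],[0.015,0,-0.03],[0,0,0],[0,0,0],[0,0,0],[0,0,0],[0,0,0]],"rotation":[[0,0,0],[0,0,0],[0,0,0],[0,0,0],[0,0,0],[0,0,0],[0,0,0],[0,0,0]],"fingers":[255,255,255,255,255,255,255,255]}'; python3 st2.py
```

```text
time: 30.55
tool_pos: [0.6162, 0.0633, 0.1234]
tcp_rot: [0.233, -0.231, 0.945, -0.013]
wrist_force: [-0.2, 0.7, -0.3]
width: -0.0
TCP in dish [-1.4  0.1 32.6] F [-0.21  0.68 -0.19] T [-0.04  0.2   0.01]
time: 31.35
tool_pos: [0.6171, 0.0634, 0.1217]
tcp_rot: [0.233, -0.231, 0.945, -0.013]
wrist_force: [-0.7, -0.4, -0.2]
width: 0.0
TCP in dish [-1.4 -0.1 30.7] F [-0.78 -0.22  0.16] T [-0.05  0.25  0.02]
```

```bash
python3 -m creep '{"travel":[[0.015,0,-0.03],[0,0,0],[0,0,0],[0.015,0,-0.03],[0,0,0],[0,0,0],[0,0,0],[0,0,0]],"rotation":[[0,0,0],[0,0,0],[0,0,0],[0,0,0],[0,0,0],[0,0,0],[0,0,0],[0,0,0]],"fingers":[255,255,255,255,255,255,255,255]}'; python3 st2.py
```

```text
time: 32.15
tool_pos: [0.6181, 0.0634, 0.12]
tcp_rot: [0.233, -0.231, 0.945, -0.013]
wrist_force: [-2.1, -0.8, 2.4]
width: -0.0001
TCP in dish [-1.3 -0.2 28.7] F [-0.88 -0.37  3.2 ] T [0.18 0.24 0.14]
```

Contact, 3 N. I press on another 3 mm.

```bash
python3 -m creep '{"travel":[[0.015,0,-0.03],[0,0,0],[0.015,0,-0.03],[0,0,0],[0.015,0,-0.03],[0,0,0],[0,0,0],[0,0,0]],"rotation":[[0,0,0],[0,0,0],[0,0,0],[0,0,0],[0,0,0],[0,0,0],[0,0,0],[0,0,0]],"fingers":[255,255,255,255,255,255,255,255]}'; python3 st2.py
```

```text
time: 32.95
tool_pos: [0.6192, 0.0636, 0.1178]
tcp_rot: [0.233, -0.231, 0.945, -0.012]
wrist_force: [-6.5, 0.5, 9.6]
width: 0.0002
TCP in dish [-1.3 -0.2 26.2] F [-1.25  1.68 11.45] T [0.23 0.53 0.17]
```

11.5 N push plus about 3 N of pan weight. I hold it steady, with a hair more.

```bash
python3 -m creep '{"travel":[[0.008,0,-0.015],[0,0,0],[0,0,0],[0,0,0],[0,0,0],[0,0,0],[0,0,0],[0,0,0]],"rotation":[[0,0,0],[0,0,0],[0,0,0],[0,0,0],[0,0,0],[0,0,0],[0,0,0],[0,0,0]],"fingers":[255,255,255,255,255,255,255,255]}'; python3 st2.py; python3 look.py 20
```

```text
time: 33.75
tool_pos: [0.6194, 0.0636, 0.1175]
tcp_rot: [0.233, -0.231, 0.945, -0.012]
wrist_force: [-6.8, 1.4, 10.5]
width: 0.0
TCP in dish [-1.2 -0.2 25.8] F [-0.95  2.56 12.22] T [0.24 0.52 0.15]
[0.61938235 0.06365428 0.11742996] [-7.77  0.29  9.93] [0.15 0.6  0.21] 33.9 -0.00012546132236801008
```

View pics/m20_1.png

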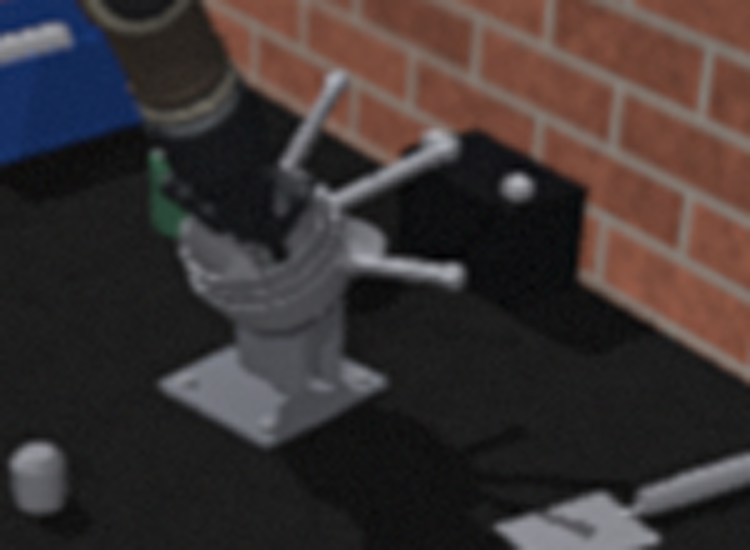

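Held at about 12 N for a second. I ease off slowly, then withdraw along the axis.

```bash
python3 -m creep '{"travel":[[-0.015,0,0.03],[-0.015,0,0.03],[-0.015,0,0.03],[-0.015,0,0.03],[-0.03,-0.01,0.06],[-0.06,-0.01,0.12],[-0.12,-0.02,0.24],[-0.2,-0.04,0.4]],"rotation":[[0,0,0],[0,0,0],[0,0,0],[0,0,0],[0,0,0],[0,0,0],[0,0,0],[0,0,0]],"fingers":[255,255,255,255,255,255,255,255]}'
python3 -m creep '{"travel":[[-0.25,-0.04,0.5],[-0.25,-0.04,0.5],[-0.25,-0.04,0.5],[-0.25,-0.04,0.5],[-0.25,-0.04,0.5],[-0.25,-0.04,0.5],[-0.2,-0.04,0.4],[0,0,0]],"rotation":[[0,0,0],[0,0,0],[0,0,0],[0,0,0],[0,0,0],[0,0,0],[0,0,0],[0,0,0]],"fingers":[255,255,255,255,255,255,255,255]}'
python3 look.py 21; python3 st2.py
```

```text
time: 34.7
tool_pos: [0.6046, 0.0608, 0.1443]
tcp_rot: [0.232, -0.231, 0.945, -0.012]
wrist_force: [0.5, 0.2, -0.1]
width: 0.0
time: 35.5
tool_pos: [0.5552, 0.0523, 0.2495]
tcp_rot: [0.235, -0.231, 0.944, -0.013]
wrist_force: [-0.2, 0.0, -0.5]
width: 0.0003
[0.55421008 0.05250481 0.24642952] [-0.56  0.3  -0.66] [-0.06  0.26  0.02] 35.65 6.545143279491318e-05
TCP in dish [ -1.6   0.7 170.8] F [-0.74  0.4  -0.36] T [-0.06  0.26  0.02]
```

View pics/m21_0.png

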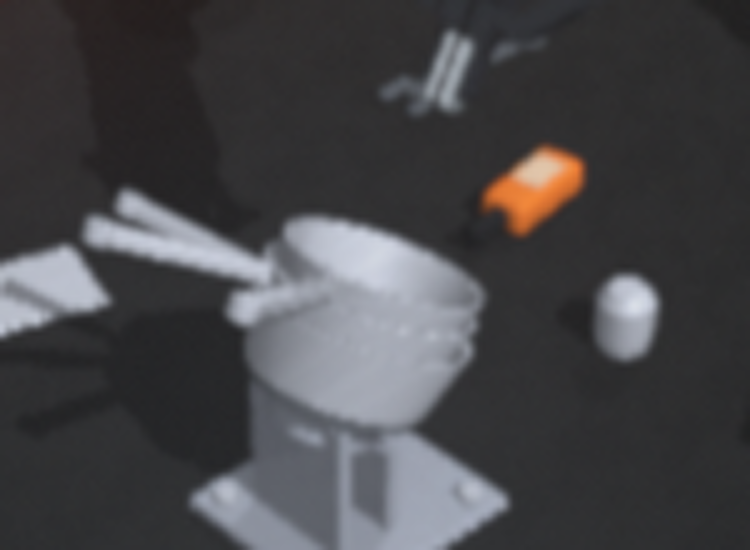

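View pics/m21_1.png

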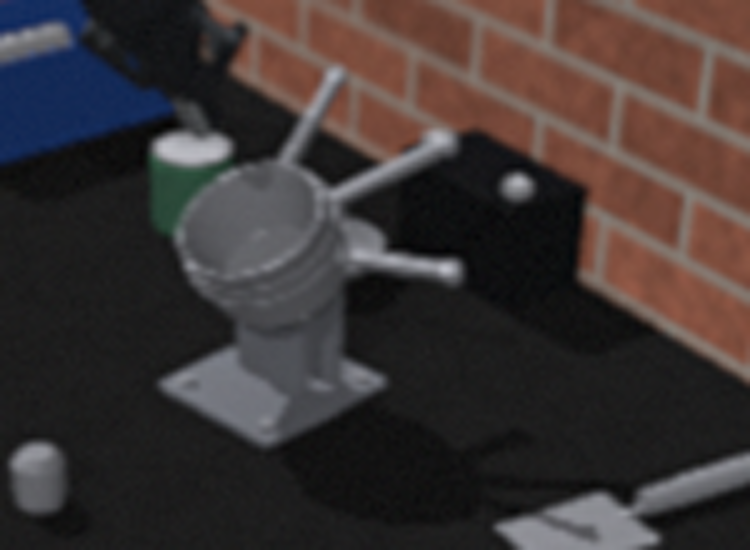

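View pics/w21.png

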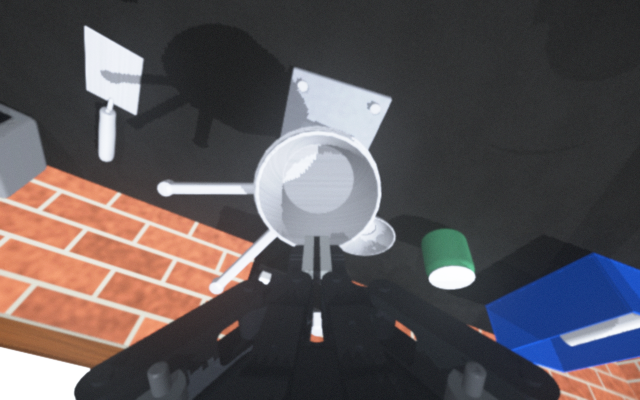

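The nest looks the same after the push as before it. The rims are parallel and evenly spaced (right edges near rows 297, 325 and 350 in the scene crop). The gripper is clear and the bystanders I can see are in place. I hand it in.

```bash
python3 -c "
from workcell import job_done,status
print(job_done()); print(status.observe()['time'])"
```

```text
the job is handed in; nothing more can be done
None
the job is handed in; nothing more can be done
```

I set the squat pan and then the tall pan into the leaning pan by their handles. Then I pushed the nest home with closed fingers on the tall pan's floor and handed it in, about 36 s of the 72 s used. No verdict was reported.

**Seating:** Contact at set-down was about 4 N for each pan. After release, the squat pan's rim centre measured about 1 mm from the dish axis and the tall pan's under 1 mm.

**Handles:** They stand at -73°, -28° and +17° round from the up-slope direction, so each is about 45° on from the one below, the same way.

**Push:** A steady 11 to 12 N at the wrist, plus the pans' weight, held for about 1 s, then eased off slowly.

**After the push:** I only compared pictures and did not re-measure. The rims looked parallel and evenly spaced, the gripper was clear, and the other things in view looked unmoved.

**Disagreements:**
- My first estimate of the dish position was about 30 mm off and of the tall pan's handle angle about 34°; the wrist camera put both right.
- The tall pan's handle end read 147 mm from the axis instead of 150, which its rim fit did not bear out.
- I carried the tall pan 14 mm too far in y and corrected that before lowering it.

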